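# Clamp the calibration target in the inspection stage

## Robot

A 6-joint arm with a two-finger parallel gripper is mounted at the origin on the work surface. World frame = base frame: x ahead of the robot, y to its left, z up, the work surface at z = 0. Lengths are in m, angles in rad, forces in N, time in s.
With the tool pointing down it reaches from about 0.25 to 0.85 m from the base axis. Payload 12.5 kg.
Tool frame: the origin (TCP) lies where the fingers leave the gripper's body, on its centre line; the fingertips stand 84 mm ahead of it and the grasp point (between the pads) lies 65 mm ahead of it; z points along the fingers, y is the direction in which the jaws open and shut (so a half turn about z gives the same grasp; the last joint's range is limited). The gripper opens to 93 mm and grips with 3 to 60 N. Pads are 15 mm wide; open, the fingers measure 128 mm over their backs; the gripper's body (75 mm by 188 mm) begins 65 mm behind the grasp point.
Start: joints at [1.19, 0.351, 1.652, -0, 1.139, -0.085], TCP at [0.16, 0.526, 0.303] pointing down, gripper open.
Joint ranges: [-2.75, 2.75], [-0.79, 2.1], [0.01, 2.65], [-1.57, 4.71], [0.07, 3.14], [-2.87, 2.87]. Speed limits (rad/s): [2.22, 2.22, 2.79, 3.14, 3.14, 3.14].

## Interface

Orientations are given as a rotation vector (axis times angle).
In Python, from workcell import manip gives the robot as it stands.
- The arm moves only by the tool servo_tool, never from a script. Its argument "rows" is a list of rows, each a list of 3 entries, a list of its own where there are three numbers: the turn, a rotation vector about the tool's x, y, z in degrees, then the shift along the tool's x, y, z in cm, then the closure, from -1 (fully open) to 1 (shut). A call has 1 to 8 rows; each row shifts and turns the pose as measured when the row begins, along the tool's axes as they then stand; what a row does not reach is not made up. A row lasts 1/10 s, in which the tool goes at most 50 mm and 8.59 degrees, less where a joint would pass 70% of its speed; a pose out of reach is approached as far as the arm can. A call with a gripper value outside its range is refused whole. The fingers move at their own pace and stop on an object; the grip force is fixed at half the most. Time passes only in rows, so rows that do not move let the fingers close. It gives the time, the measured TCP pose, the force and the opening at its end, in the units of the state.
- manip.read_state(): the state, without advancing time (a new reading comes with each control period).
- manip.snapshot(name): name is "scene" or "top"; returns (picture, depth): 480x640x3 uint8, red, green, blue; 480x640 float32, m along the optical axis (not along the pixel's ray), 0 where there is no reading.
- manip.calibration(name): a dict with "fx", "fy", "cx", "cy" (pixels), "dist" ([k1, k2, p1, p2, k3] as OpenCV has them; the pictures are not rectified), "world_to_cam" (4x4, takes a point from world to camera coordinates). Camera axes: x right, y up, looking along -z (the intrinsics and any distortion apply to the point x, -y, -z); pixel columns grow to the right and rows downward; lengths in m; the calibration is good to about 2 mm. A picture is of the moment at which its call begins. calibration takes no time and is no camera call.
- manip.job_done(): hands the job in, once; it reports no verdict.
The state is a dict: "t": time; "joint_positions": joint angles; "qvel": joint speeds; "tau": joint torques, N m; "position": TCP position; "orientation": TCP orientation; "ft_force": force on the tool from outside, world axes, zero at the start; "wrist_torque": the same for the moment, N m; "finger_gap": opening from 0.0 (shut) to 1.0 (fully open).
Only numpy, scipy, OpenCV 4.12 (cv2) and the standard library are available. Lean on these libraries where they do the work, as an engineer would, in place of code of your own. Each camera call takes 0.05 s, during which the arm holds its last target.

## Task

Load the calibration target with the orange handle into the inspection stage: swing the spring clip up until it stays open by itself, slide the target flat under the bridge until it presses gently against the sprung end stop (you must feel the stop give), then hold the clip by its knob and lower it under control onto the target, without letting it snap shut. The target is delicate, so never force it, and leave the blue-handled target where it lies.

Things in the scene. Friction and masses are not known exactly. Their poses are not given: they have to be found in the camera images.
- stage: Fixed inspection stage, 250 x 120 mm, on the table. Origin at table level; +x runs along its channel, from the open entry end to the end stop. Its flat black floor, 45 mm above the table, spans x -120 to 130, y -55 to 55 mm. Two flares (x -5 to 30 mm, mouth 82 mm wide) lead into straight rails (x 30 to 95 mm) 69 mm apart about y = 0; flares and rails are 5 mm high.
- bridge (a point): Middle of the underside of the aluminium bridge over the channel, 10 mm above the stage floor (55 mm above the table), at x = 55, y = 0 in the stage frame, axes as the stage's. The bridge spans stage x 45 to 65 mm; its top is 22 mm above the floor, its hinge lugs 32 mm.
- stop_zone (a point): Point at stage x = 70 mm, y = 0, 5 mm above the floor, fixed to the stage, axes as the stage's. The sprung end stop's 34 mm wide rubber face stands between this point and 25 mm further along +x, set differently each time and not measured: find it by feel. It gives up to 3 mm, damped, starting at about 2 N, 2.5 N per mm more, bottoming at about 9 N.
- clip_hinge (a point): Centre of the clip's hinge axis, at x = 55 mm, y = 0 in the stage frame, 71 mm above the table; axes as the stage's. The clip turns about the stage's y axis.
- clip_knob (a point): Centre of the clip's yellow knob, a disc 20 mm across, 14 mm thick along the stage's y: grip its flat faces, straddling the 12 mm wide clip; it can turn between upright pads. With the clip shut it lies 55 mm from the hinge towards stage -x and 6 mm above it; it moves in an arc up and over to +x. The clip's foot, a rubber roller 40 mm from the hinge, then ends 3 mm above the floor.
- clip (a joint): Angle of the spring clip (rad): 0 shut on nothing (the start), about 0.07 resting on a target, 1.9 fully open, leaning back beyond the hinge. Over-centre spring: below about 1.0 it pulls shut (0.3 N m when shut, some 5.5 N at the knob), above 1.0 it pulls open and stays open by itself. Let go on the way down, it snaps shut.
- target_grip (a point): Centre of the orange handle of the target to load: a block 30 mm long (x), 12 mm wide (y), 34 mm tall, on a flat aluminium plate 150 x 64 x 6 mm with a glass dot window, about 0.17 kg in all. The point lies 23 mm above the plate's underside, 15 mm from its rear edge, on its middle line. +x points to the plate's front edge (nose), 135 mm ahead, which goes in first.
- target_nose (a point): Middle of the target's front edge, 3 mm above its underside, 135 mm ahead of the handle's centre along the target's x.
- spare_grip (a point): Centre of the blue handle of a second target of the same shape and size, which must be left alone.
There are look-alikes about, which are no part of the job. What is shaped like the part that bears target_grip but brown or yellow is not meant.

How it is judged:
By the outcome, as a careful person would: the job done as asked, in the order asked, and still so for the second after the job is handed in, with the robot touching nothing.
It also fails if it takes over 72 s, if anything falls off the work surface, if the arm or the gripper's body presses on something with over 40 N, if the wrist force passes 120 N, or if a joint passes its speed limit or range.

## Working session

There is one attempt and no reset: what is moved stays moved. The work goes in short steps, Python scripts to look and compute and a tool call to move; the robot and the scene stay as the last step left them, time stands still between calls to the robot, and variables do not carry over. Pictures are saved under pics/ and viewed, and the job is handed in when it is done.

Besides the shell and the picture viewer there is one more tool, called after "Request:" by a JSON object that holds its "op" and its "data". servo_tool: Moves the arm, as the interface text tells. Its arguments: {"type":"object","properties":{"rows":{"type":"array"}},"required":["rows"]}

```bash
ls; mkdir -p pics
python3 - <<'E'
from workcell import manip
import cv2,numpy as np
s=manip.read_state()
print(s)
for n in("scene","top"):
    p,d=manip.snapshot(n)
    cv2.imwrite(f"pics/{n}0.png",p[:,:,::-1]); np.save(f"pics/{n}0_d.npy",d)
    print(n,manip.calibration(n))
E
```

```text
pics
{'t': 0.0, 'joint_positions': array([ 1.19038227e+00,  3.51247381e-01,  1.65246461e+00,  5.21739006e-06,
        1.13912439e+00, -8.46253476e-02]), 'qvel': array([-1.05504404e-03,  1.70687490e-04, -1.40373049e-03,  2.03157536e-03,
       -1.07061985e-03, -5.11246818e-06]), 'tau': array([-1.13002177e-03, -4.97332549e+01, -2.85246670e+01,  6.98674796e-02,
        2.57753162e-02, -9.04819080e-05]), 'position': array([0.16020988, 0.52586841, 0.30217987]), 'orientation': array([-4.62892310e-01, -3.10700851e+00,  1.89918422e-03]), 'ft_force': array([ 0.15701094, -0.56017086,  0.62214762]), 'wrist_torque': array([ 0.02665568, -0.03176865, -0.06746199]), 'finger_gap': 0.9962082997483077}
scene {'fx': 509.45796325328433, 'fy': 509.45796325328433, 'cx': 322.4778346683946, 'cy': 241.3249660481859, 'dist': array([-0.03990018,  0.        ,  0.        ,  0.        ,  0.        ]), 'world_to_cam': array([[ 0.78637433,  0.61742089, -0.02017058, -0.39994892],
       [-0.43484155,  0.57643489,  0.69183498,  0.19308674],
       [ 0.4387804 , -0.53527027,  0.72177386, -1.07932999],
       [ 0.        ,  0.        ,  0.        ,  1.        ]])}
top {'fx': 555.4039132391296, 'fy': 555.4039132391296, 'cx': 321.96180890756636, 'cy': 241.53710108823793, 'dist': array([-0.00264718,  0.        ,  0.        ,  0.        ,  0.        ]), 'world_to_cam': array([[ 0.01903498, -0.99963376,  0.01923556, -0.06320712],
       [ 0.98598161,  0.0219578 ,  0.16540289, -0.53028645],
       [-0.16576468,  0.01581747,  0.98603848, -0.83587988],
       [ 0.        ,  0.        ,  0.        ,  1.        ]])}
```

View pics/scene0.png

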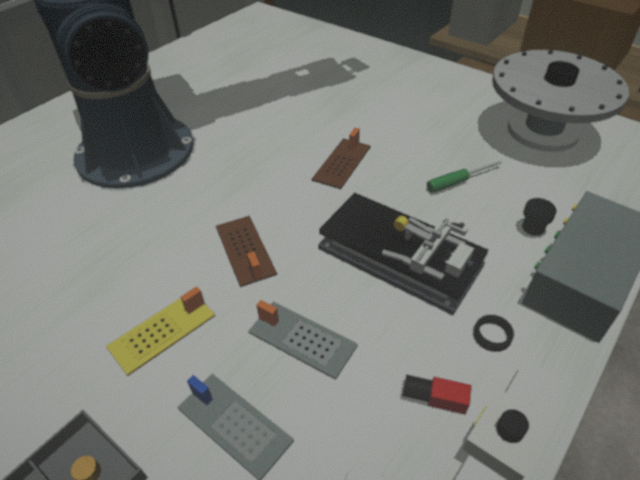

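View pics/top0.png

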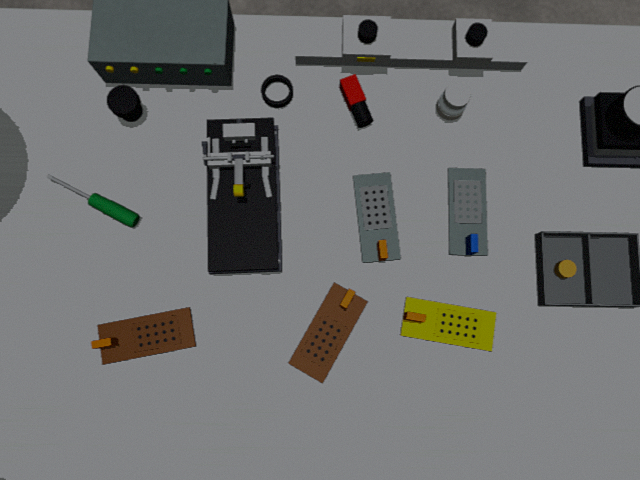

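Candidates for the target, by top-view pixel:
- **(383,250)**: grey plate with an orange handle, the one described. It is at (267,312) in the scene view.
- **(473,243)**: grey plate with a blue handle, the spare.
- **(348,299) and (102,343)**: brown plates with orange handles.
- **(415,317)**: yellow plate.

I'll check the choice and measure in enlarged crops.

```bash
cat > h.py <<'E'
import numpy as np,cv2
from workcell import manip
from scipy.spatial.transform import Rotation as R
C={n:manip.calibration(n) for n in("scene","top")}
def K(n):
    c=C[n];return np.array([[c["fx"],0,c["cx"]],[0,c["fy"],c["cy"]],[0,0,1.]])
F=np.diag([1,-1,-1.])
def proj(n,P):
    W=C[n]["world_to_cam"];P=np.atleast_2d(P)
    r=F@W[:3,:3];t=F@W[:3,3]
    return cv2.projectPoints(P.astype(float),cv2.Rodrigues(r)[0],t,K(n),C[n]["dist"])[0][:,0]
def ray(n,uv):
    W=C[n]["world_to_cam"]
    u=cv2.undistortPoints(np.array([[uv]],float),K(n),C[n]["dist"])[0,0]
    d=W[:3,:3].T@(F@np.array([u[0],u[1],1.]));o=-W[:3,:3].T@W[:3,3]
    return o,d/np.linalg.norm(d)
def atz(n,uv,z):
    o,d=ray(n,uv);return o+d*(z-o[2])/d[2]
def tri(us,ut):
    A=np.zeros((3,3));b=np.zeros(3);L=[]
    for n,u in(("scene",us),("top",ut)):
        o,d=ray(n,u);M=np.eye(3)-np.outer(d,d);A+=M;b+=M@o;L.append((o,M))
    x=np.linalg.solve(A,b);return x,[np.linalg.norm(M@(x-o))*1000 for o,M in L]
def crop(f,out,x0,y0,w,h,s):
    im=cv2.imread(f)[y0:y0+h,x0:x0+w]
    im=cv2.resize(im,None,fx=s,fy=s,interpolation=cv2.INTER_CUBIC)
    im=np.clip(im.astype(float)*1.5+15,0,255).astype(np.uint8)
    for i in range(0,w,10):
        cv2.line(im,(i*s,0),(i*s,6 if i%50 else 14),(0,255,255),1)
        if (x0+i)%20==0: cv2.putText(im,str(x0+i),(i*s,24),0,.4,(0,255,255),1)
    for j in range(0,h,10):
        cv2.line(im,(0,j*s),(6,j*s),(0,255,255),1)
        if (y0+j)%20==0: cv2.putText(im,str(y0+j),(8,j*s+4),0,.4,(0,255,255),1)
    cv2.imwrite(out,im)
E
python3 - <<'E'
from h import *
crop("pics/top0.png","pics/c1.png",340,160,100,110,5)
crop("pics/top0.png","pics/c2.png",190,105,110,175,3)
crop("pics/scene0.png","pics/c3.png",240,290,130,100,6)
crop("pics/scene0.png","pics/c4.png",310,185,190,130,4)
E
```

```text
(no output)
```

View pics/c1.png

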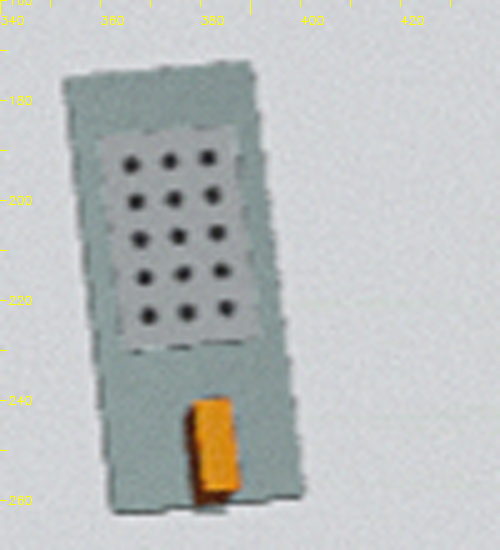

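View pics/c2.png

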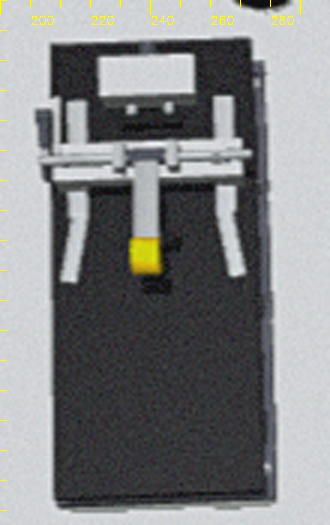

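View pics/c3.png

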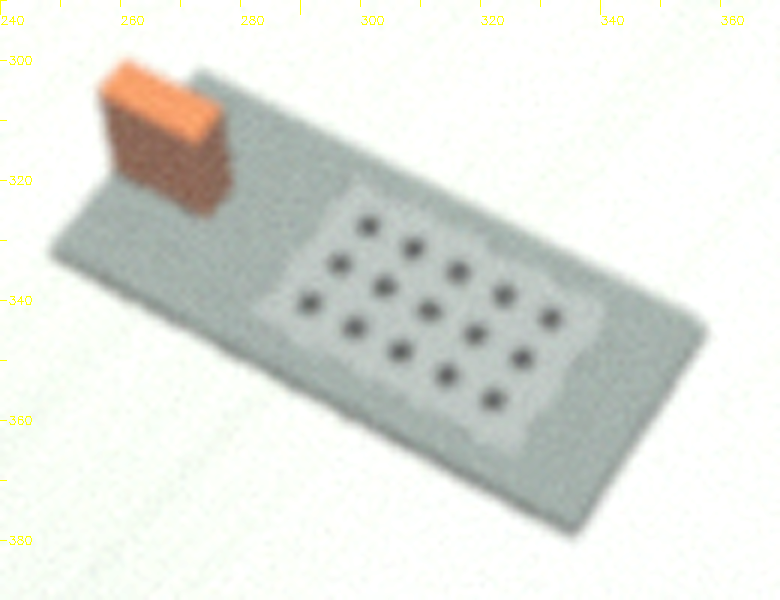

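View pics/c4.png

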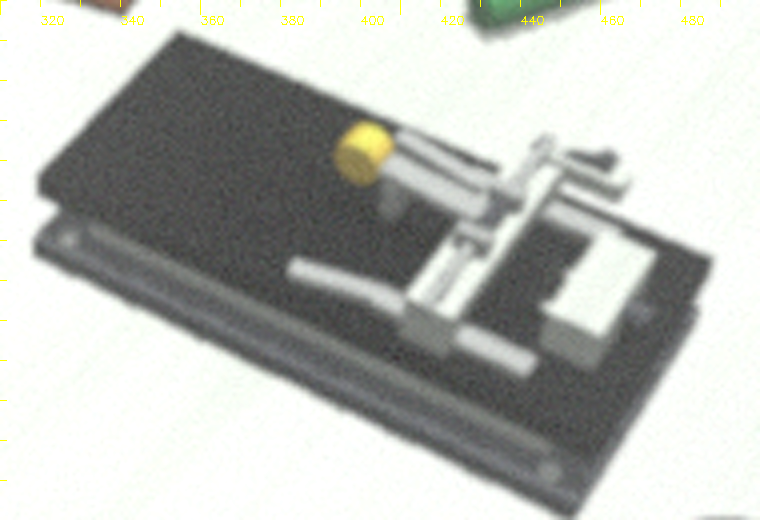

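The crop at top (383,250) shows a grey plate with an orange handle, so the choice holds. In c2 and c4 the stage entry end faces −x (bottom of the top view). The yellow knob is at top (238,191) and scene (400,223).

Run:
```python
from h import *
from scipy.optimize import least_squares
for n in C: print(n,"cam at",ray(n,(320,240))[0].round(3))
T=lambda x,y:(190+x/3,105+y/3); S=lambda x,y:(310+x/4,185+y/4)
obs=[("top",(-120,55,45),T(57,503)),("top",(-120,-55,45),T(265,498)),("top",(130,55,45),T(52,45)),("top",(130,-55,45),T(250,40)),
("top",(95,34.5,50),T(87,100)),("top",(95,-34.5,50),T(213,97)),("top",(-5,41,50),T(77,282)),("top",(-5,-41,50),T(232,276)),
("scene",(-120,55,45),S(178,32)),("scene",(-120,-55,45),S(38,182)),("scene",(130,55,45),S(712,262)),
("scene",(0,0,77),S(362,153))]
k=tri(S(362,153),T(145,257));print("knob",k)
for a,b,nm in((S(178,32),T(57,503),"c(-120,55)"),(S(38,182),T(265,498),"c(-120,-55)"),(S(712,262),T(52,45),"c(130,55)")): print(nm,tri(a,b))
def w(p,P):
    c,s=np.cos(p[2]),np.sin(p[2]);P=np.array(P)/1000
    return np.array([p[0]+c*P[0]-s*P[1],p[1]+s*P[0]+c*P[1],P[2]+p[3]])
f=lambda p:np.concatenate([proj(n,w(p,P))[0]-u for n,P,u in obs])
r=least_squares(f,[.5,.05,0,0],loss="soft_l1");print("stage x y yaw dz",r.x,np.degrees(r.x[2]))
print(f(r.x).reshape(-1,2).round(1))
np.save("stage.npy",r.x)
# target
T1=lambda x,y:(340+x/5,160+y/5); S1=lambda x,y:(240+x/6,290+y/6)
ob=[("top",(135,32,6),T1(65,77)),("top",(135,-32,6),T1(250,62)),("top",(-15,32,6),T1(112,510)),("top",(-15,-32,6),T1(302,495)),
("scene",(-15,-32,6),S1(50,247)),("scene",(135,32,6),S1(708,328)),("scene",(135,-32,6),S1(575,528)),
("scene",(15,6,40),S1(222,108)),("scene",(15,-6,40),S1(197,143)),("scene",(-15,-6,40),S1(102,90)),("scene",(-15,6,40),S1(127,60)),
("top",(15,6,40),T1(191,402)),("top",(15,-6,40),T1(230,398)),("top",(-15,6,40),T1(200,492)),("top",(-15,-6,40),T1(240,487))]
for i,j in((8,12),(7,11),(9,14),(10,13),(5,0),(6,1)): print("tri",ob[j][1],tri(ob[i][2],ob[j][2]))
g=lambda p:np.concatenate([proj(n,w(p,P))[0]-u for n,P,u in ob])
r=least_squares(g,[.4,-.15,0,0],loss="soft_l1");print("target x y yaw dz",r.x,np.degrees(r.x[2]))
print(g(r.x).reshape(-1,2).round(1)); np.save("target.npy",r.x)
```

```text
scene cam at [ 0.872 -0.442  0.637]
top cam at [ 0.385 -0.038  0.913]
knob (array([0.60382432, 0.07970976, 0.07503289]), [np.float64(0.5108284232055949), np.float64(0.5108284232055734)])
c(-120,55) (array([0.48025301, 0.12596865, 0.04127971]), [np.float64(2.4014904703935445), np.float64(2.4014904703935187)])
c(-120,-55) (array([0.48586885, 0.01780288, 0.03673323]), [np.float64(2.71736198331597), np.float64(2.717361983316072)])
c(130,55) (array([0.73132338, 0.1407787 , 0.04184433]), [np.float64(0.979497556990299), np.float64(0.9794975569902956)])
stage x y yaw dz [ 0.60418115  0.07845633  0.06141608 -0.00348426] 3.518882101661252
[[-1.1 -1.6]
 [-0.3 -2.7]
 [-0.7  0. ]
 [ 0.2 -0.5]
 [-0.1  0.5]
 [ 0.4  0.1]
 [-0.1 -0.2]
 [-0.4 -0.1]
 [-0.9  0.4]
 [-1.4 -0.7]
 [-0.9 -0.1]
 [-0.6  1.3]]
tri (15, -6, 40) (array([ 0.53876587, -0.1544437 ,  0.0369019 ]), [np.float64(0.8124589891737616), np.float64(0.8124589891737523)])
tri (15, 6, 40) (array([ 0.53685415, -0.14240011,  0.03658347]), [np.float64(0.21579356482436604), np.float64(0.2157935648242073)])
tri (-15, -6, 40) (array([ 0.51002349, -0.15734827,  0.03771119]), [np.float64(1.0369474671429564), np.float64(1.0369474671429548)])
tri (-15, 6, 40) (array([ 0.50794329, -0.14537971,  0.03575381]), [np.float64(0.29819410982132766), np.float64(0.2981941098213145)])
tri (135, 32, 6) (array([ 0.6542768 , -0.10313267,  0.00177129]), [np.float64(0.5636090425219564), np.float64(0.5636090425220054)])
tri (135, -32, 6) (array([ 0.66109335, -0.16581899,  0.0026204 ]), [np.float64(0.9020834901296307), np.float64(0.9020834901294204)])
target x y yaw dz [ 0.52354596 -0.14989484  0.11378492 -0.00323087] 6.519395538760385
[[-0.4 -0.3]
 [-0.1 -0.5]
 [-0.4  0.4]
 [-0.1 -0.1]
 [-0.2  0.1]
 [-0.3 -0.5]
 [-0.8  0.5]
 [ 0.4  0.2]
 [-0.2  0.2]
 [-1.1  0.4]
 [-0.4 -0.3]
 [-0.2 -0.7]
 [-0.6 -0.5]
 [ 0.1 -0.2]
 [-0.5  0.1]]
```

```bash
cat >> h.py <<'E'
def w(p,P):
    c,s=np.cos(p[2]),np.sin(p[2]);P=np.array(P)/1000
    return np.array([p[0]+c*P[0]-s*P[1],p[1]+s*P[0]+c*P[1],P[2]])
def goto(frame,P,yawoff=0):
    """print shift/turn in tool axes to bring grasp point to frame point P(mm), tool down, tool y along frame y"""
    s=manip.read_state();Rt=R.from_rotvec(s["orientation"]);yaw=frame[2]+np.radians(yawoff)
    c,sn=np.cos(yaw),np.sin(yaw)
    Rd=R.from_matrix(np.array([[-c,-sn,0],[-sn,c,0],[0,0,-1]]).T.T)
    g=w(frame,P);tcp=g+np.array([0,0,.065])
    d=Rt.inv().apply(tcp-s["position"])*100
    t=np.degrees((Rt.inv()*Rd).as_rotvec())
    print("shift cm",d.round(2),"turn deg",t.round(2))
def where(frame):
    s=manip.read_state();Rt=R.from_rotvec(s["orientation"])
    g=s["position"]+Rt.apply([0,0,.065]);d=(g-[frame[0],frame[1],0])
    c,sn=np.cos(frame[2]),np.sin(frame[2])
    f=s["ft_force"]
    print("t",round(s["t"],2),"grasp in frame mm",np.array([c*d[0]+sn*d[1],-sn*d[0]+c*d[1],d[2]]).dot(1000).round(1),
     "F frame",np.array([c*f[0]+sn*f[1],-sn*f[0]+c*f[1],f[2]]).round(2),"gap mm",round(s["finger_gap"]*93,1))
E
python3 - <<'E'
from h import *
from scipy.optimize import least_squares
T=lambda x,y:(190+x/3,105+y/3); S=lambda x,y:(310+x/4,185+y/4)
obs=[("top",(130,55,45),T(52,45)),("top",(130,-55,45),T(250,40)),
("top",(95,34.5,50),T(87,100)),("top",(95,-34.5,50),T(213,97)),("top",(-5,41,50),T(77,282)),("top",(-5,-41,50),T(232,276)),
("scene",(-120,55,45),S(178,32)),("scene",(-120,-55,45),S(38,182)),("scene",(130,55,45),S(712,262)),
("scene",(0,0,77),S(362,153))]
def W(p,P): x=w(p,P);x[2]+=p[3];return x
f=lambda p:np.concatenate([proj(n,W(p,P))[0]-u for n,P,u in obs])
for z0 in (0,):
    r=least_squares(f,[.6,.08,0.06,0],loss="soft_l1");print("stage",r.x,np.degrees(r.x[2]));print(f(r.x).reshape(-1,2).round(1))
np.save("stage.npy",r.x)
s=manip.read_state();print(R.from_rotvec(s["orientation"]).as_matrix().round(3))
goto(r.x,(0,0,77+60))
E
```

```text
stage [ 0.60456028  0.07906734  0.05672261 -0.00378971] 3.2499659503308505
[[-0.6 -0.3]
 [ 0.2 -0.6]
 [-0.2  0.2]
 [ 0.3 -0. ]
 [-0.5 -0.6]
 [-0.8 -0.2]
 [-0.3  0.3]
 [-0.9 -0.9]
 [-0.6  0.2]
 [-0.2  1.3]]
[[-0.957  0.291 -0.   ]
 [ 0.291  0.957 -0.001]
 [ 0.    -0.001 -1.   ]]
shift cm [-55.53 -29.78  10.05] turn deg [-6.00e-02 -1.00e-02 -2.02e+01]
```

Request:
{"op": "servo_tool", "data": {"rows": [[[0,0,-6.7],[0,0,0],-1],[[0,0,-6.7],[0,0,0],-1],[[0,0,-6.8],[0,0,0],-1],[[0,0,0],[0,0,0],-1]]}}

```text
t: 0.5
position: [0.16, 0.5254, 0.301]
orientation: [0.108, -3.138, 0.006]
ft_force: [-0.8, 0.1, -0.8]
finger_gap: 1.0
```

```bash
python3 -c "
from h import *
S=np.load('stage.npy');goto(S,(0,0,137));where(S)"
```

```text
shift cm [-41.29 -47.56   9.99] turn deg [-0.2  -0.09  0.7 ]
t 0.5 grasp in frame mm [-418.6  470.6  236. ] F frame [-0.82  0.18 -0.81] gap mm 93.0
```

Request:
{"op": "servo_tool", "data": {"rows": [[[0,0,0],[-3.1,-3.6,0.5],-1],[[0,0,0],[-3.1,-3.6,0.5],-1],[[0,0,0],[-3.1,-3.6,0.5],-1],[[0,0,0],[-3.1,-3.6,0.5],-1],[[0,0,0],[-3.1,-3.6,0.5],-1],[[0,0,0],[-3.1,-3.6,0.5],-1],[[0,0,0],[-3.1,-3.6,0.5],-1],[[0,0,0],[-3.1,-3.6,0.5],-1]]}}

```text
t: 1.3
position: [0.4295, 0.2452, 0.2597]
orientation: [0.073, -3.14, 0.002]
ft_force: [1.2, 0.2, 1.0]
finger_gap: 0.999
```

```bash
python3 -c "
from h import *
S=np.load('stage.npy');goto(S,(0,0,137));where(S)"
```

```text
shift cm [-16.72 -17.4    5.79] turn deg [-0.09 -0.06 -0.58]
t 1.3 grasp in frame mm [-165.4  175.7  194.7] F frame [1.2  0.1  1.04] gap mm 92.9
```

Request:
{"op": "servo_tool", "data": {"rows": [[[0,0,-0.5],[-3.4,-3.5,1.1],-1],[[0,0,0],[-3.4,-3.5,1.1],-1],[[0,0,0],[-3.4,-3.5,1.1],-1],[[0,0,0],[-3.4,-3.5,1.1],-1],[[0,0,0],[-2.0,-2.2,1.0],-1],[[0,0,0],[0,0,0],-1]]}}

```text
t: 1.9
position: [0.595, 0.0837, 0.2043]
orientation: [0.041, -3.141, 0.002]
ft_force: [-1.1, 0.6, -0.1]
finger_gap: 0.999
```

```bash
python3 -c "
from h import *
S=np.load('stage.npy');goto(S,(0,0,137));where(S)"
```

```text
shift cm [-0.94 -0.49  0.23] turn deg [-0.08 -0.03 -1.76]
t 1.9 grasp in frame mm [ -9.3   5.1 139.3] F frame [-1.03  0.69 -0.06] gap mm 92.9
```

Request:
{"op": "servo_tool", "data": {"rows": [[[0,0,-1.8],[-0.9,-0.5,2.0],-1],[[0,0,0],[0,0,0],-1]]}}

```text
t: 2.1
position: [0.6041, 0.0785, 0.1834]
orientation: [0.08, -3.139, 0.002]
ft_force: [-0.3, 0.3, 0.1]
finger_gap: 0.998
```

Run:
```python
from h import *
S=np.load('stage.npy');goto(S,(0,0,77));where(S)
for n in("scene","top"):
    p,d=manip.snapshot(n);cv2.imwrite(f"pics/{n}1.png",p[:,:,::-1])
crop("pics/scene1.png","pics/d1.png",310,100,190,145,4)
crop("pics/top1.png","pics/d2.png",150,90,180,130,4)
s=manip.read_state();Rt=R.from_rotvec(s["orientation"])
for y in(-.0465,.0465):
    P=s["position"]+Rt.apply([0,y,.084]);print(proj("scene",P),proj("top",P))
```

```text
shift cm [-0.05  0.06  4.14] turn deg [-0.07 -0.1  -0.35]
t 2.1 grasp in frame mm [ -0.6  -0.6 118.4] F frame [-0.31  0.32  0.07] gap mm 92.8
[[386.75252148 228.76630956]] [[267.09951223 184.52675751]]
[[416.26360448 194.65528621]] [[205.02126609 186.17592596]]
```

View pics/d1.png

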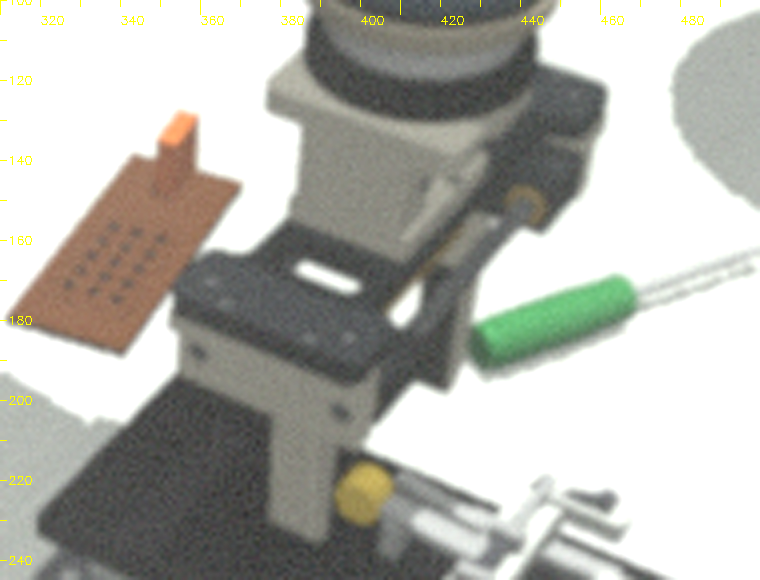

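View pics/d2.png

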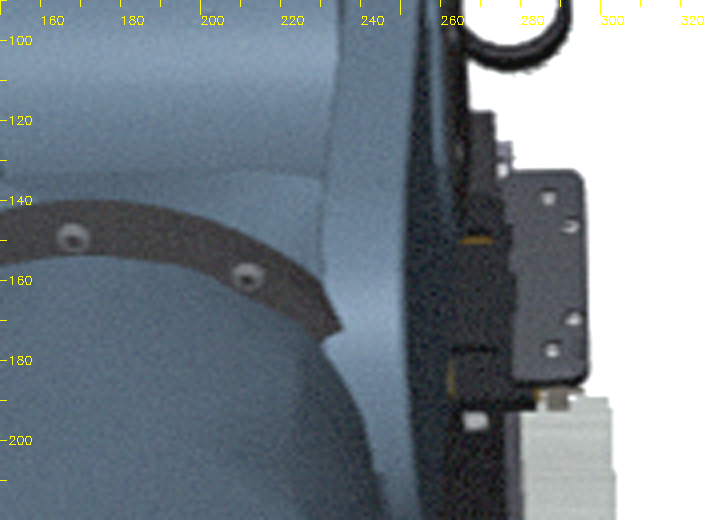

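```bash
python3 - <<'E'
from h import *
s=manip.read_state();Rt=R.from_rotvec(s["orientation"])
for y in(-.0465,-.064):
  for x in(.0075,-.0075):
    P=s["position"]+Rt.apply([x,y,.084]);print(x,y,proj("scene",P),)
print(proj("scene",s["position"]+Rt.apply([0,-.055,.084+.0035])))
E
python3 - <<'E'
import sys;sys.path.insert(0,'.')
from h import *
crop("pics/scene1.png","pics/d3.png",365,180,60,60,10)
E
```

```text
0.0075 -0.0465 [[382.39110551 226.78883524]]
-0.0075 -0.0465 [[391.14851928 230.75976255]]
0.0075 -0.064 [[376.33459455 233.69213115]]
-0.0075 -0.064 [[385.15923329 237.7718489 ]]
[[383.69147258 233.7900004 ]]
```

View pics/d3.png

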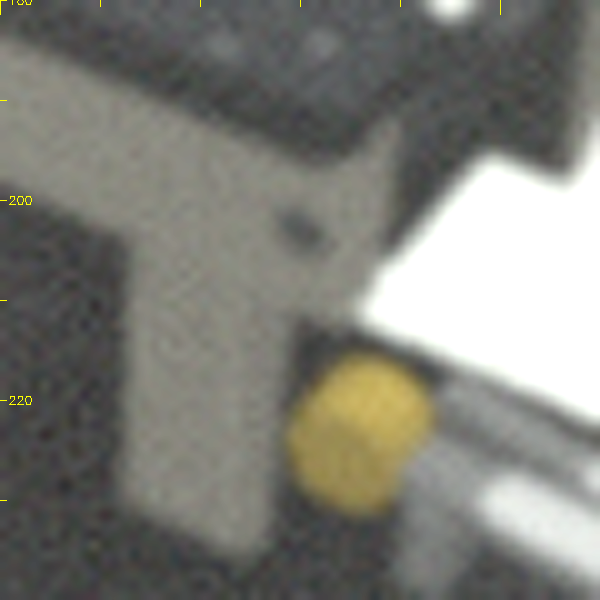

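Request:
{"op": "servo_tool", "data": {"rows": [[[0,0,-0.4],[-0.05,0.05,2.5],-1],[[0,0,0],[0,0,1.4],-1],[[0,0,0],[0,0,0.2],-1]]}}

```text
t: 2.5
position: [0.6049, 0.0821, 0.1478]
orientation: [-0.088, 3.134, -0.001]
ft_force: [1.2, 0.6, 0.7]
finger_gap: 1.002
```

Run:
```python
from h import *
S=np.load('stage.npy');goto(S,(0,0,77));where(S)
p,d=manip.snapshot("scene");cv2.imwrite(f"pics/scene2.png",p[:,:,::-1])
crop("pics/scene2.png","pics/e1.png",330,150,120,120,5)
```

```text
shift cm [ 0.05 -0.3   0.58] turn deg [-0.04  0.35 -0.03]
t 2.5 grasp in frame mm [ 0.9  2.9 82.8] F frame [1.2  0.52 0.68] gap mm 93.2
```

View pics/e1.png

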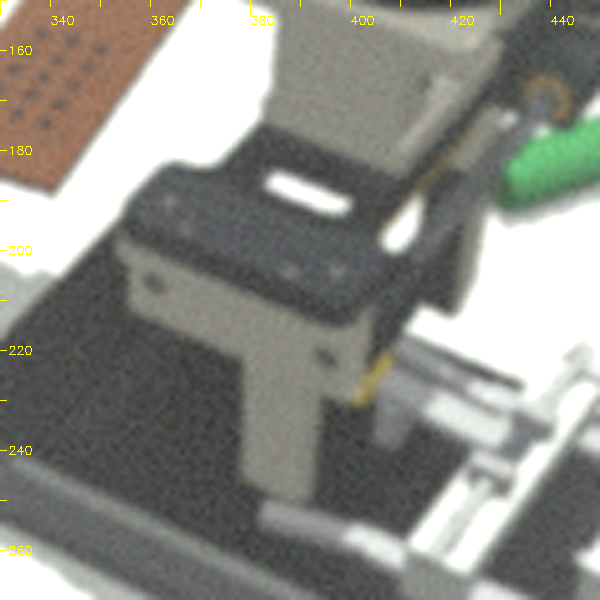

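Request:
{"op": "servo_tool", "data": {"rows": [[[0,0,0],[0,-0.3,0.6],-1],[[0,0,0],[0,0,0],-1]]}}

```text
t: 2.75
position: [0.6055, 0.0793, 0.1434]
orientation: [-0.088, 3.132, -0.001]
ft_force: [0.3, 0.4, 0.3]
finger_gap: 1.002
```

Run:
```python
from h import *
S=np.load('stage.npy');goto(S,(0,0,77));where(S)
```

```text
shift cm [ 0.1  -0.02  0.14] turn deg [-0.04  0.47 -0.03]
t 2.75 grasp in frame mm [ 1.5  0.2 78.4] F frame [0.3  0.4  0.34] gap mm 93.2
```

Request:
{"op": "servo_tool", "data": {"rows": [[[0,0.4,0],[0.1,0,0.1],1],[[0,0,0],[0,0,0],1],[[0,0,0],[0,0,0],1],[[0,0,0],[0,0,0],1],[[0,0,0],[0,0,0],1],[[0,0,0],[0,0,0],1]]}}

```text
t: 3.35
position: [0.6052, 0.0791, 0.144]
orientation: [-0.087, 3.137, -0.001]
ft_force: [-0.3, -0.1, -0.1]
finger_gap: 0.534
```

Run:
```python
from h import *
S=np.load('stage.npy');goto(S,(0,0,77));where(S)
```

```text
shift cm [ 0.06 -0.    0.2 ] turn deg [-0.04  0.17 -0.07]
t 3.35 grasp in frame mm [ 0.8 -0.  79. ] F frame [-0.29 -0.12 -0.08] gap mm 49.7
```

Request:
{"op": "servo_tool", "data": {"rows": [[[0,0,0],[0,0,0.2],1],[[0,0,0],[0,0,0.1],1],[[0,0,0],[0,0,0],1],[[0,0,0],[0,0,0],1],[[0,0,0],[0,0,0],1],[[0,0,0],[0,0,0],1]]}}

```text
t: 3.95
position: [0.605, 0.0796, 0.1405]
orientation: [-0.086, 3.138, 0.0]
ft_force: [0.6, -1.1, 0.2]
finger_gap: 0.149
```

Run:
```python
from h import *
S=np.load('stage.npy');goto(S,(0,0,77));where(S)
```

```text
shift cm [ 0.05 -0.05 -0.15] turn deg [ 0.    0.15 -0.1 ]
t 3.95 grasp in frame mm [ 0.6  0.5 75.5] F frame [ 0.56 -1.13  0.22] gap mm 13.9
```

```bash
cat >> h.py <<'E'
def arc(th0,ths,off):
    """print rows from current pose via clip angles ths (rad); off = grasp offset from nominal knob"""
    S=np.load('stage.npy')
    a0=np.arctan2(6,55)
    k=lambda t:np.array([55-55.33*np.cos(a0+t),0,71+55.33*np.sin(a0+t)])+off
    s=manip.read_state();Rt=R.from_rotvec(s["orientation"]);g=s["position"]+Rt.apply([0,0,.065])
    prev=g
    for t in ths:
        q=w(S,k(t));print(round(t,2),(Rt.inv().apply(q-prev)*100).round(2),k(t).round(1));prev=q
E
python3 - <<'E'
from h import *
arc(0,np.arange(.12,1.9,.12),np.array([.6,.5,-1.5]))
E
```

```text
0.12 [-0.11  0.   -0.65] [ 1.7  0.5 82. ]
0.24 [-0.19  0.   -0.64] [ 3.6  0.5 88.4]
0.36 [-0.27  0.   -0.61] [ 6.2  0.5 94.5]
0.48 [-0.34  0.   -0.57] [  9.6   0.5 100.2]
0.6 [-0.4   0.   -0.53] [ 13.6   0.5 105.5]
0.72 [-0.46  0.   -0.48] [ 18.2   0.5 110.3]
0.84 [-0.52  0.   -0.42] [ 23.4   0.5 114.5]
0.96 [-0.56  0.   -0.35] [ 29.    0.5 118. ]
1.08 [-0.6   0.   -0.28] [ 35.    0.5 120.8]
1.2 [-0.63  0.   -0.21] [ 41.3   0.5 122.9]
1.32 [-0.65  0.   -0.13] [ 47.8   0.5 124.3]
1.44 [-0.66  0.   -0.05] [ 54.4   0.5 124.8]
1.56 [-0.66  0.    0.03] [ 61.    0.5 124.6]
1.68 [-0.66  0.    0.11] [ 67.6   0.5 123.5]
1.8 [-0.64  0.    0.18] [ 73.9   0.5 121.7]
```

Request:
{"op": "servo_tool", "data": {"rows": [[[0,0,0],[-0.1,0,-0.65],1],[[0,0,0],[-0.2,0,-0.65],1],[[0,0,0],[-0.25,0,-0.6],1],[[0,0,0],[-0.35,0,-0.55],1]]}}

```text
t: 4.35
position: [0.6121, 0.0799, 0.1631]
orientation: [0.086, -3.135, 0.0]
ft_force: [-0.6, 1.8, -10.5]
finger_gap: 0.149
```

Run:
```python
from h import *
S=np.load('stage.npy');where(S)
arc(0,np.arange(.48,1.9,.12),np.array([.6,.5,-1.5]))
```

```text
t 4.35 grasp in frame mm [ 7.2  0.4 98.1] F frame [ -0.54   1.84 -10.52] gap mm 13.8
0.48 [-0.24  0.01 -0.21] [  9.6   0.5 100.2]
0.6 [-0.4   0.   -0.53] [ 13.6   0.5 105.5]
0.72 [-0.46  0.   -0.48] [ 18.2   0.5 110.3]
0.84 [-0.51  0.   -0.42] [ 23.4   0.5 114.5]
0.96 [-0.56  0.   -0.36] [ 29.    0.5 118. ]
1.08 [-0.6   0.   -0.29] [ 35.    0.5 120.8]
1.2 [-0.63  0.   -0.21] [ 41.3   0.5 122.9]
1.32 [-0.65  0.   -0.14] [ 47.8   0.5 124.3]
1.44 [-0.66  0.   -0.06] [ 54.4   0.5 124.8]
1.56 [-0.66  0.    0.02] [ 61.    0.5 124.6]
1.68 [-0.66  0.    0.1 ] [ 67.6   0.5 123.5]
1.8 [-0.64  0.    0.18] [ 73.9   0.5 121.7]
```

Request:
{"op": "servo_tool", "data": {"rows": [[[0,0,0],[-0.3,0,-0.2],1],[[0,0,0],[-0.4,0,-0.5],1],[[0,0,0],[-0.45,0,-0.5],1],[[0,0,0],[-0.5,0,-0.4],1]]}}

```text
t: 4.75
position: [0.6273, 0.0807, 0.1795]
orientation: [0.086, -3.126, 0.001]
ft_force: [-3.3, 0.2, -7.4]
finger_gap: 0.149
```

Run:
```python
from h import *
S=np.load('stage.npy');where(S)
arc(0,np.arange(.84,1.9,.12),np.array([.6,.5,-1.5]))
```

```text
t 4.75 grasp in frame mm [ 21.9   0.3 114.6] F frame [-3.31  0.4  -7.41] gap mm 13.9
0.84 [-0.15  0.02  0.01] [ 23.4   0.5 114.5]
0.96 [-0.56  0.   -0.36] [ 29.    0.5 118. ]
1.08 [-0.6   0.   -0.29] [ 35.    0.5 120.8]
1.2 [-0.63  0.   -0.22] [ 41.3   0.5 122.9]
1.32 [-0.65  0.   -0.14] [ 47.8   0.5 124.3]
1.44 [-0.66  0.   -0.06] [ 54.4   0.5 124.8]
1.56 [-0.66  0.    0.02] [ 61.    0.5 124.6]
1.68 [-0.66  0.    0.09] [ 67.6   0.5 123.5]
1.8 [-0.64  0.    0.17] [ 73.9   0.5 121.7]
```

Request:
{"op": "servo_tool", "data": {"rows": [[[0,0,0],[-0.3,0,-0.1],1],[[0,0,0],[-0.6,0,-0.3],1],[[0,0,0],[-0.6,0,-0.3],1],[[0,0,0],[-0.6,0,-0.2],1],[[0,0,0],[-0.65,0,-0.15],1]]}}

```text
t: 5.25
position: [0.657, 0.0822, 0.1922]
orientation: [0.086, -3.125, 0.002]
ft_force: [-1.8, -0.1, -8.5]
finger_gap: 0.145
```

Run:
```python
from h import *
S=np.load('stage.npy');where(S);print(manip.read_state()["wrist_torque"]); goto(S,(0,0,77))
arc(0,np.arange(1.32,1.9,.12),np.array([.6,.5,-1.5]))
```

```text
t 5.25 grasp in frame mm [5.150e+01 1.000e-01 1.273e+02] F frame [-1.83  0.01 -8.46] gap mm 13.5
[ 0.02746973  0.60256377 -0.04912935]
shift cm [ 5.17 -0.02  5.11] turn deg [-0.03 -0.88 -0.08]
1.32 [0.37 0.04 0.3 ] [ 47.8   0.5 124.3]
1.44 [-0.66  0.   -0.06] [ 54.4   0.5 124.8]
1.56 [-0.66  0.    0.01] [ 61.    0.5 124.6]
1.68 [-0.66  0.    0.09] [ 67.6   0.5 123.5]
1.8 [-0.64  0.    0.17] [ 73.9   0.5 121.7]
```

Request:
{"op": "servo_tool", "data": {"rows": [[[0,0,0],[-0.4,0,0.2],1],[[0,0,0],[-0.5,0,0.2],1],[[0,0,0],[-0.6,0,0.1],1]]}}

```text
t: 5.55
position: [0.6758, 0.0832, 0.1911]
orientation: [0.087, -3.134, 0.002]
ft_force: [-2.5, -0.3, -7.2]
finger_gap: 0.145
```

Run:
```python
from h import *
S=np.load('stage.npy');where(S);goto(S,(0,0,77))
arc(0,np.arange(1.68,1.9,.08),np.array([.6,.5,-1.5]))
```

```text
t 5.55 grasp in frame mm [ 70.9  -0.  126.1] F frame [-2.53 -0.2  -7.15] gap mm 13.4
shift cm [ 7.1  -0.01  4.96] turn deg [-0.05 -0.37 -0.07]
1.68 [0.33 0.05 0.26] [ 67.6   0.5 123.5]
1.76 [-0.43  0.    0.11] [ 71.8   0.5 122.4]
1.84 [-0.42  0.    0.14] [ 76.    0.5 120.9]
```

Request:
{"op": "servo_tool", "data": {"rows": [[[0,0,0],[-0.2,0,0.4],1],[[0,0,0],[-0.2,0,0.2],1],[[0,0,0],[0,0,0],1]]}}

```text
t: 5.85
position: [0.6839, 0.0835, 0.188]
orientation: [-0.087, 3.136, -0.001]
ft_force: [-2.3, 0.2, -4.1]
finger_gap: 0.147
```

Run:
```python
from h import *
S=np.load('stage.npy');where(S)
p,d=manip.snapshot("scene");cv2.imwrite(f"pics/scene3.png",p[:,:,::-1])
crop("pics/scene3.png","pics/f1.png",350,120,150,150,4)
```

```text
t 5.85 grasp in frame mm [ 7.97e+01 -1.00e-01  1.23e+02] F frame [-2.27  0.29 -4.1 ] gap mm 13.7
```

View pics/f1.png

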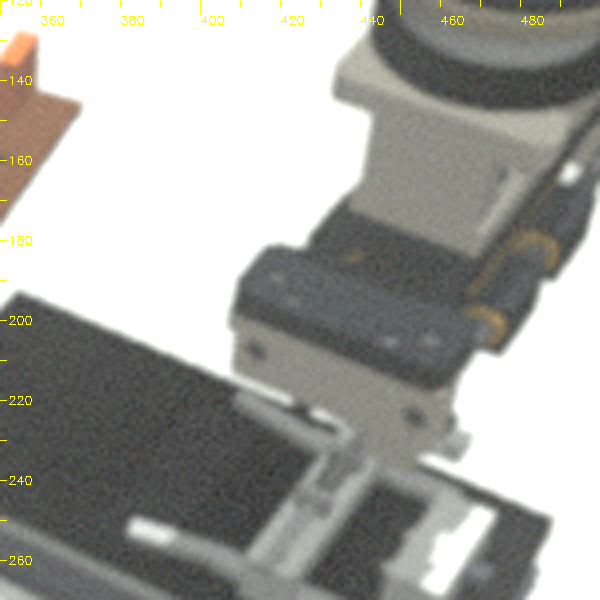

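Request:
{"op": "servo_tool", "data": {"rows": [[[0,0,0],[0,0,0],0.3],[[0,0,0],[0,0,0],0],[[0,0,0],[0,0,0],-0.3],[[0,0,0],[0,0,0],-0.3],[[0,0,0],[0,0,-1.5],-0.3],[[0,0,0],[0,0,-3],-0.3],[[0,0,0],[0,0,-3],-0.3]]}}

```text
t: 6.6
position: [0.6823, 0.0834, 0.2632]
orientation: [0.087, -3.139, 0.002]
ft_force: [0.8, -0.6, 0.0]
finger_gap: 0.638
```

Run:
```python
from h import *
S=np.load('stage.npy');where(S);goto(S,(0,0,200))
T=np.load('target.npy');goto(T,(0,0,100))
p,d=manip.snapshot("scene");cv2.imwrite(f"pics/scene4.png",p[:,:,::-1])
crop("pics/scene4.png","pics/f2.png",350,120,150,150,4)
```

```text
t 6.6 grasp in frame mm [ 77.8  -0.2 198.2] F frame [ 0.78 -0.67  0.01] gap mm 59.3
shift cm [ 7.79  0.   -0.17] turn deg [-0.06 -0.08 -0.07]
shift cm [ 17.13 -22.4    9.87] turn deg [-0.06 -0.08 -3.34]
```

View pics/f2.png

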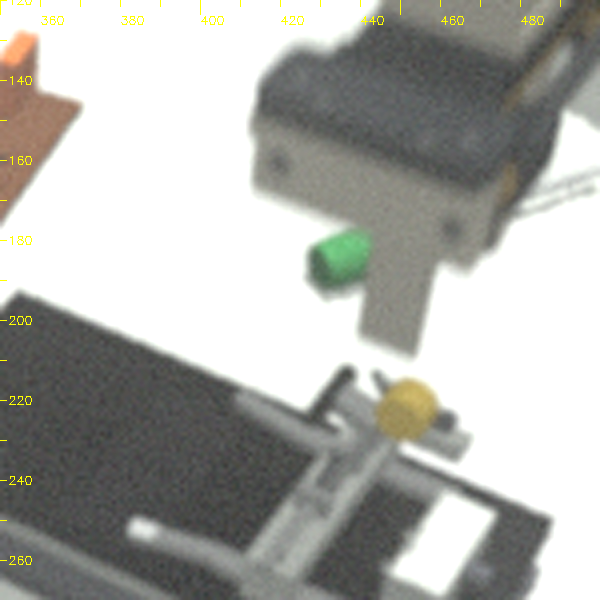

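The clip stays open by itself: the knob is up at scene (450,222). Next is the target.

Request:
{"op": "servo_tool", "data": {"rows": [[[0,0,0],[2.6,-3.4,0.0],0.1],[[0,0,0],[2.6,-3.4,0.5],0.1],[[0,0,0],[2.6,-3.4,1],0.1],[[0,0,0],[2.6,-3.4,1.5],0.1],[[0,0,-1.1],[2.6,-3.4,1.5],0.1],[[0,0,-1.1],[2.6,-3.4,1.5],0.1],[[0,0,-1.1],[1.5,-2.0,1.5],0.1],[[0,0,0],[0,0,0],0.1]]}}

```text
t: 7.45
position: [0.5252, -0.158, 0.2021]
orientation: [-0.184, 3.111, -0.007]
ft_force: [0.3, 0.9, -0.3]
finger_gap: 0.448
```

Run:
```python
from h import *
T=np.load('target.npy');goto(T,(0,0,55));where(T)
```

```text
shift cm [0.27 0.88 8.2 ] turn deg [-0.34  1.4   0.26]
t 7.45 grasp in frame mm [  2.3  -8.7 137.1] F frame [ 0.41  0.88 -0.27] gap mm 41.7
```

Request:
{"op": "servo_tool", "data": {"rows": [[[-0.3,1.4,0.2],[0.3,0.9,4.0],0.1],[[0,0,0],[0,0,2.5],0.1],[[0,0,0],[0,0,0],0.1]]}}

```text
t: 7.75
position: [0.525, -0.1496, 0.1397]
orientation: [-0.175, 3.13, -0.005]
ft_force: [-0.8, 0.0, 0.7]
finger_gap: 0.448
```

Run:
```python
from h import *
T=np.load('target.npy');goto(T,(0,0,30));where(T)
for n in("scene","top"):
    p,d=manip.snapshot(n);cv2.imwrite(f"pics/{n}5.png",p[:,:,::-1])
crop("pics/scene5.png","pics/g1.png",210,220,160,130,5)
crop("pics/top5.png","pics/g2.png",330,150,110,120,5)
```

```text
shift cm [0.18 0.   4.47] turn deg [-0.22  0.35 -0.11]
t 7.75 grasp in frame mm [ 1.9 -0.1 74.7] F frame [-0.83  0.12  0.73] gap mm 41.7
```

View pics/g1.png

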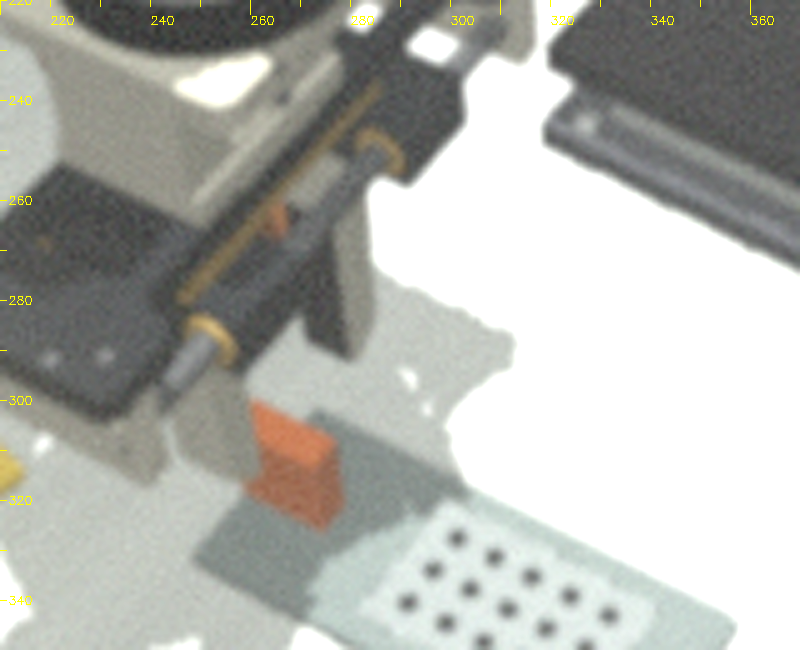

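View pics/g2.png

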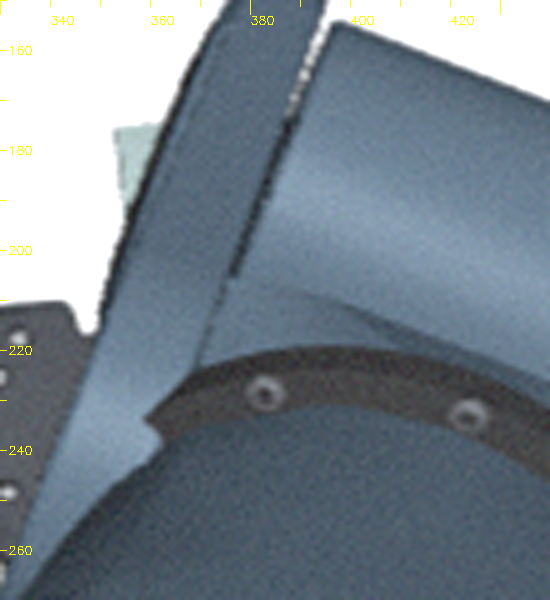

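Request:
{"op": "servo_tool", "data": {"rows": [[[-0.2,0.4,0],[0.2,0,2.5],0.1],[[0,0,0],[0,0,1.5],0.1],[[0,0,0],[0,0,0.2],0.1],[[0,0,0],[0,0,0],0.1]]}}

```text
t: 8.25
position: [0.5282, -0.1504, 0.1052]
orientation: [-0.177, 3.125, -0.009]
ft_force: [0.6, -0.0, 0.8]
finger_gap: 0.447
```

Run:
```python
from h import *
T=np.load('target.npy');goto(T,(0,0,30));where(T)
```

```text
shift cm [0.47 0.11 1.02] turn deg [-0.35  0.62 -0.03]
t 8.25 grasp in frame mm [ 5.3 -1.4 40.2] F frame [ 0.56 -0.09  0.82] gap mm 41.5
```

Request:
{"op": "servo_tool", "data": {"rows": [[[-0.3,0.6,0],[0.5,0.1,0.5],0.1],[[0,0,0],[0.1,0,0.4],0.1],[[0,0,0],[0,0,0],0.1]]}}

```text
t: 8.55
position: [0.5226, -0.1503, 0.0976]
orientation: [-0.178, 3.134, -0.003]
ft_force: [-0.9, 0.4, -0.1]
finger_gap: 0.452
```

Run:
```python
from h import *
T=np.load('target.npy');goto(T,(0,0,30));where(T)
```

```text
shift cm [-0.1   0.03  0.26] turn deg [-0.11  0.12 -0.02]
t 8.55 grasp in frame mm [-0.8 -0.4 32.6] F frame [-0.82  0.5  -0.06] gap mm 42.1
```

Request:
{"op": "servo_tool", "data": {"rows": [[[0,0,0],[-0.1,0,0.2],1],[[0,0,0],[0,0,0],1],[[0,0,0],[0,0,0],1],[[0,0,0],[0,0,0],1],[[0,0,0],[0,0,0],1],[[0,0,0],[0,0,0],1]]}}

```text
t: 9.15
position: [0.5239, -0.1503, 0.096]
orientation: [-0.178, 3.134, -0.003]
ft_force: [-0.2, 0.2, -0.9]
finger_gap: 0.127
```

Run:
```python
from h import *
T=np.load('target.npy');goto(T,(0,0,30));where(T)
```

```text
shift cm [0.03 0.04 0.1 ] turn deg [-0.12  0.15 -0.03]
t 9.15 grasp in frame mm [ 0.5 -0.6 31. ] F frame [-0.2   0.23 -0.9 ] gap mm 11.8
```

Request:
{"op": "servo_tool", "data": {"rows": [[[0,0,0],[0,0,-0.5],1],[[0,0,0],[0,0,-1.5],1],[[0,0,0],[0,0,-2.5],1],[[0,0,0],[0,0,-2.5],1],[[0,0,0],[0,0,-1.0],1],[[0,0,0],[0,0,0],1]]}}

```text
t: 9.75
position: [0.5233, -0.15, 0.1819]
orientation: [-0.178, 3.134, -0.003]
ft_force: [0.5, -0.2, -2.6]
finger_gap: 0.125
```

Run:
```python
from h import *
S=np.load('stage.npy');goto(S,(-155,0,110));where(S)
```

```text
shift cm [ 4.81 22.72  0.63] turn deg [-0.11  0.13  3.24]
t 9.75 grasp in frame mm [ -93.9 -224.2  116.9] F frame [ 0.52 -0.26 -2.56] gap mm 11.6
```

Request:
{"op": "servo_tool", "data": {"rows": [[[0,0,0.5],[0.6,1.5,0],1],[[0,0,0.9],[0.8,3.2,0],1],[[0,0,0.9],[0.8,3.6,0],1],[[0,0,0.9],[0.8,3.6,0],1],[[0,0,0],[0.7,3.6,0],1],[[0,0,0],[0.6,3.4,0],1],[[0,0,0],[0.4,2.5,0],1],[[0,0,0],[0,0.5,0],1]]}}

```text
t: 10.55
position: [0.4498, 0.0755, 0.1749]
orientation: [0.077, -3.131, 0.001]
ft_force: [-0.1, -0.8, -1.1]
finger_gap: 0.122
```

Run:
```python
from h import *
S=np.load('stage.npy');goto(S,(-155,0,95));where(S)
```

```text
shift cm [ 0.01 -0.52  1.49] turn deg [-0.01 -0.54 -0.42]
t 10.55 grasp in frame mm [-155.4    5.2  109.9] F frame [-0.19 -0.77 -1.11] gap mm 11.4
```

Now I'll correct the lateral offset and yaw, come down close above the floor, and look.

Request:
{"op": "servo_tool", "data": {"rows": [[[0,-0.5,-0.4],[0,-0.5,1.0],1],[[0,0,0],[0,0,0.5],1],[[0,0,0],[0,0,0],1]]}}

```text
t: 10.85
position: [0.448, 0.0713, 0.1579]
orientation: [0.091, -3.137, 0.001]
ft_force: [0.1, -0.5, -2.1]
finger_gap: 0.127
```

Run:
```python
from h import *
S=np.load('stage.npy');goto(S,(-155,0,77));where(S)
for n in("scene","top"):
    p,d=manip.snapshot(n);cv2.imwrite(f"pics/{n}6.png",p[:,:,::-1])
crop("pics/scene6.png","pics/i1.png",270,150,200,150,4)
crop("pics/top6.png","pics/i2.png",180,110,120,175,3)
```

```text
shift cm [-0.18 -0.11  1.59] turn deg [-0.02 -0.21  0.08]
t 10.85 grasp in frame mm [-157.     1.1   93. ] F frame [ 0.03 -0.54 -2.08] gap mm 11.8
```

View pics/i1.png

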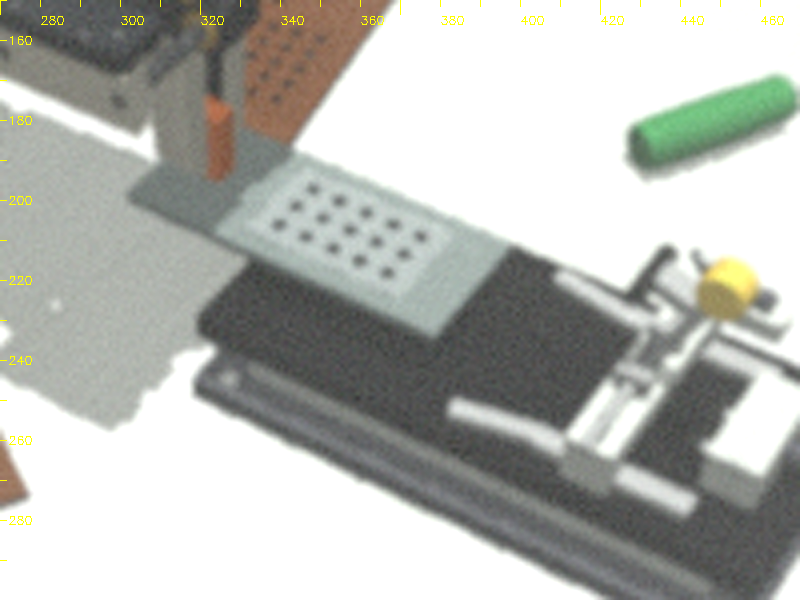

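View pics/i2.png

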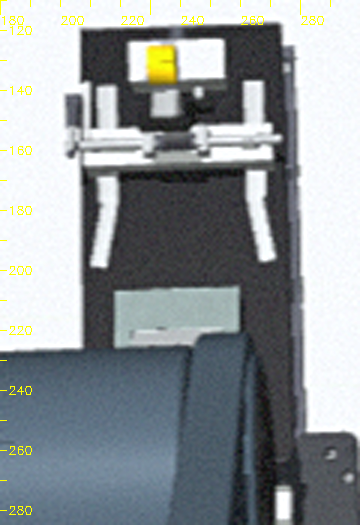

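```bash
python3 - <<'E'
from h import *
S=np.load('stage.npy')
c,s=np.cos(S[2]),np.sin(S[2])
def st(P): d=P-np.array([S[0],S[1],0]);return (np.array([c*d[0]+s*d[1],-s*d[0]+c*d[1],d[2]])*1000).round(1)
a=atz("top",(180+113/3,110+291/3),.068-.0035);b=atz("top",(180+240/3,110+287/3),.068-.0035)
print("top nose L",st(a),"R",st(b),"mid",st((a+b)/2))
# scene: nose corners
L=(270+512/4,150+243/4);Rr=(270+435/4,150+338/4)
for z in(.068-.0035,):
    print("scene",st(atz("scene",L,z)),st(atz("scene",Rr,z)))
print("tri L",tri(L,(180+113/3,110+291/3)),"R",tri(Rr,(180+240/3,110+287/3)))
E
python3 - <<'E'
import sys;sys.path.insert(0,'.')
from h import *
crop("pics/top6.png","pics/i3.png",200,120,80,110,7)
crop("pics/scene6.png","pics/i4.png",360,200,60,50,10)
E
```

```text
top nose L [-23.5  34.2  64.5] R [-23.5 -31.8  64.5] mid [-23.5   1.2  64.5]
scene [-22.5  34.9  64.5] [-21.  -30.1  64.5]
tri L (array([0.57965341, 0.11227027, 0.06429713]), [np.float64(0.570288950311148), np.float64(0.5702889503113708)]) R (array([0.58413106, 0.04711435, 0.0638064 ]), [np.float64(1.4874185691205466), np.float64(1.4874185691206692)])
```

View pics/i3.png

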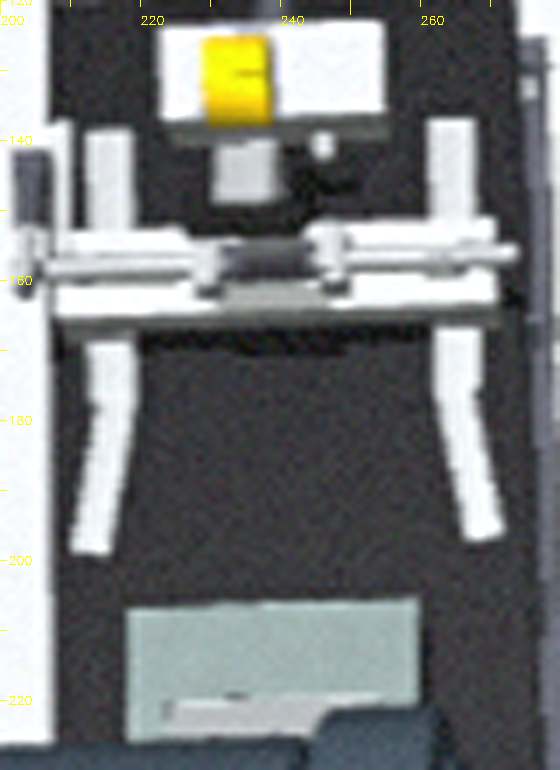

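View pics/i4.png

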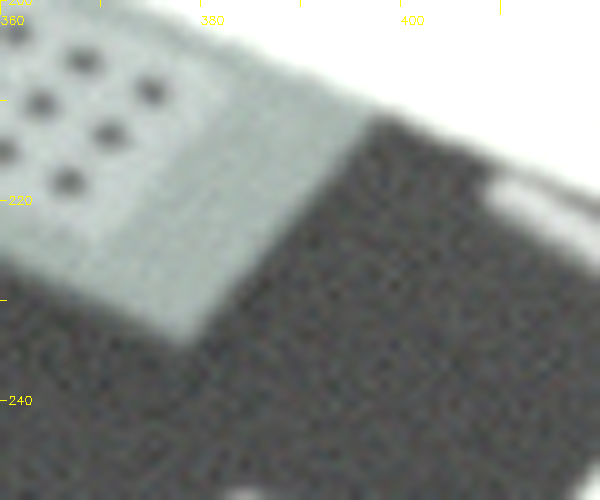

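Request:
{"op": "servo_tool", "data": {"rows": [[[0,-0.2,0],[0,-0.1,0.7],1],[[0,0,0],[0,0,0.5],1],[[0,0,0],[0,0,0.1],1],[[0,0,0],[0,0,0],1]]}}

```text
t: 11.35
position: [0.4489, 0.0695, 0.1448]
orientation: [-0.088, 3.139, -0.0]
ft_force: [0.7, -0.9, -1.4]
finger_gap: 0.126
```

Run:
```python
from h import *
S=np.load('stage.npy');goto(S,(-157,0,76));where(S);print(manip.read_state()["wrist_torque"])
```

```text
shift cm [0.11 0.07 0.38] turn deg [-0.02  0.09 -0.03]
t 11.35 grasp in frame mm [-155.8   -0.8   79.8] F frame [ 0.67 -0.93 -1.42] gap mm 11.7
[0.03030634 0.05671113 0.00637456]
```

Request:
{"op": "servo_tool", "data": {"rows": [[[0,0,0],[0,0.05,0.2],1],[[0,0,0],[0,0,0.1],1],[[0,0,0],[0,0,0],1]]}}

```text
t: 11.65
position: [0.449, 0.07, 0.1416]
orientation: [-0.088, 3.139, -0.0]
ft_force: [-0.7, -0.2, -1.7]
finger_gap: 0.128
```

Run:
```python
from h import *
S=np.load('stage.npy');where(S);print(manip.read_state()["wrist_torque"])
```

```text
t 11.65 grasp in frame mm [-155.7   -0.2   76.6] F frame [-0.67 -0.17 -1.68] gap mm 11.9
[ 0.02161837  0.09765657 -0.0193841 ]
```

Request:
{"op": "servo_tool", "data": {"rows": [[[0,0,0],[0,0,0.1],1],[[0,0,0],[0,0,0],1]]}}

```text
t: 11.85
position: [0.4491, 0.0701, 0.1409]
orientation: [-0.088, 3.138, -0.001]
ft_force: [-1.2, 0.2, -1.3]
finger_gap: 0.127
```

Run:
```python
from h import *
S=np.load('stage.npy');where(S);print(manip.read_state()["wrist_torque"])
```

```text
t 11.85 grasp in frame mm [-155.5   -0.2   75.9] F frame [-1.22  0.24 -1.33] gap mm 11.8
[ 0.07965859  0.06480155 -0.01797412]
```

Request:
{"op": "servo_tool", "data": {"rows": [[[0,0,0],[0,0,0.1],1],[[0,0,0],[0,0,0],1]]}}

```text
t: 12.05
position: [0.449, 0.0701, 0.1406]
orientation: [-0.089, 3.138, -0.001]
ft_force: [-0.8, -0.4, -1.4]
finger_gap: 0.129
```

Run:
```python
from h import *
S=np.load('stage.npy');where(S);print(manip.read_state()["wrist_torque"])
p,d=manip.snapshot("scene");cv2.imwrite(f"pics/scene7.png",p[:,:,::-1])
crop("pics/scene7.png","pics/j1.png",280,170,150,110,5)
```

```text
t 12.05 grasp in frame mm [-155.6   -0.2   75.6] F frame [-0.84 -0.35 -1.42] gap mm 12.0
[ 0.01104858  0.07035515 -0.05757211]
```

View pics/j1.png

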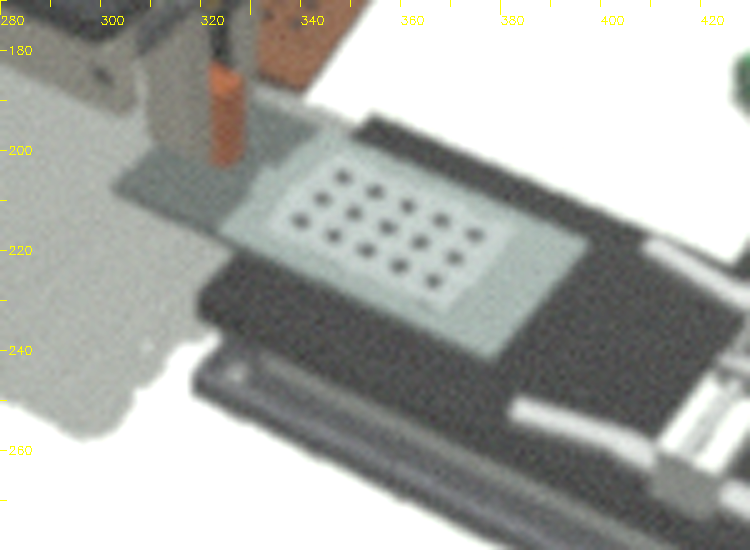

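Request:
{"op": "servo_tool", "data": {"rows": [[[0,0,0],[0,0,0.15],1],[[0,0,0],[0,0,0],1]]}}

```text
t: 12.3
position: [0.4488, 0.0701, 0.1397]
orientation: [-0.089, 3.138, -0.001]
ft_force: [0.8, -0.5, -2.2]
finger_gap: 0.128
```

Run:
```python
from h import *
S=np.load('stage.npy');where(S);print(manip.read_state()["wrist_torque"])
```

```text
t 12.3 grasp in frame mm [-155.9   -0.2   74.7] F frame [ 0.76 -0.54 -2.2 ] gap mm 11.9
[ 0.03029231 -0.01283887 -0.02908915]
```

Request:
{"op": "servo_tool", "data": {"rows": [[[0,0,0],[0,0,0.15],1],[[0,0,0],[0,0,0],1]]}}

```text
t: 12.5
position: [0.4487, 0.0701, 0.1388]
orientation: [-0.089, 3.139, -0.001]
ft_force: [0.1, 0.3, 0.3]
finger_gap: 0.123
```

Run:
```python
from h import *
S=np.load('stage.npy');where(S);print(manip.read_state()["wrist_torque"])
```

```text
t 12.5 grasp in frame mm [-1.56e+02 -1.00e-01  7.38e+01] F frame [0.16 0.34 0.32] gap mm 11.4
[-0.0052016   0.05764486 -0.01989537]
```

Request:
{"op": "servo_tool", "data": {"rows": [[[0,0,0],[0,0,0.1],1],[[0,0,0],[0,0,0],1]]}}

```text
t: 12.7
position: [0.4485, 0.0701, 0.1383]
orientation: [-0.089, 3.139, -0.001]
ft_force: [-1.2, -0.7, 0.2]
finger_gap: 0.126
```

Run:
```python
from h import *
S=np.load('stage.npy');where(S);print(manip.read_state()["wrist_torque"])
```

```text
t 12.7 grasp in frame mm [-156.2   -0.2   73.3] F frame [-1.25 -0.59  0.24] gap mm 11.7
[0.03489585 0.14800385 0.02314588]
```

Request:
{"op": "servo_tool", "data": {"rows": [[[0,0,0],[-0.5,0,0],1],[[0,0,0],[-0.6,0,0],1],[[0,0,0],[-0.6,0,0],1],[[0,0,0],[-0.6,0,0],1],[[0,0,0],[-0.4,0,0],1],[[0,0,0],[0,0,0],1]]}}

```text
t: 13.3
position: [0.4618, 0.0711, 0.1386]
orientation: [0.09, -3.1, 0.003]
ft_force: [0.9, -0.8, -0.0]
finger_gap: 0.124
```

Run:
```python
from h import *
S=np.load('stage.npy');where(S);print(manip.read_state()["wrist_torque"]);goto(S,(-125,0,74))
```

```text
t 13.3 grasp in frame mm [-1.456e+02  1.000e-01  7.360e+01] F frame [ 0.82 -0.85 -0.04] gap mm 11.5
[ 0.07537254 -0.10249607 -0.05921039]
shift cm [-1.8  -0.02 -0.12] turn deg [-0.05 -2.32  0.06]
```

Request:
{"op": "servo_tool", "data": {"rows": [[[0,-1.5,0],[0,0,0],1],[[0,-1.0,0],[0,0,0],1],[[0,0,0],[0,0,0],1]]}}

```text
t: 13.6
position: [0.4617, 0.0712, 0.138]
orientation: [-0.091, 3.136, -0.001]
ft_force: [-0.2, 0.9, -1.8]
finger_gap: 0.128
```

Run:
```python
from h import *
S=np.load('stage.npy');where(S);print(manip.read_state()["wrist_torque"]);goto(S,(-125,0,74))
```

```text
t 13.6 grasp in frame mm [-1.428e+02  1.000e-01  7.300e+01] F frame [-0.11  0.9  -1.81] gap mm 11.9
[ 0.02721307  0.07639908 -0.04912253]
shift cm [-1.81 -0.02 -0.09] turn deg [-0.05  0.25  0.06]
```

Run:
```python
from h import *
p,d=manip.snapshot("scene");cv2.imwrite(f"pics/scene8.png",p[:,:,::-1])
S=np.load('stage.npy');where(S)
p,d=manip.snapshot("top");cv2.imwrite(f"pics/top8.png",p[:,:,::-1]);where(S)
crop("pics/scene8.png","pics/k1.png",290,160,150,110,5)
crop("pics/top8.png","pics/k2.png",200,120,80,110,7)
```

```text
t 13.65 grasp in frame mm [-1.428e+02  1.000e-01  7.300e+01] F frame [ 0.65 -0.11 -1.4 ] gap mm 12.2
t 13.7 grasp in frame mm [-1.427e+02  1.000e-01  7.310e+01] F frame [-0.66 -0.52 -1.75] gap mm 11.8
```

View pics/k1.png

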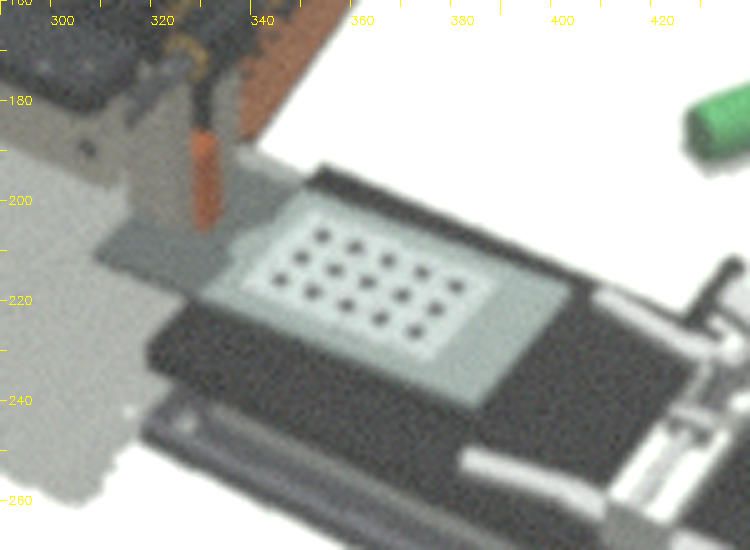

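View pics/k2.png

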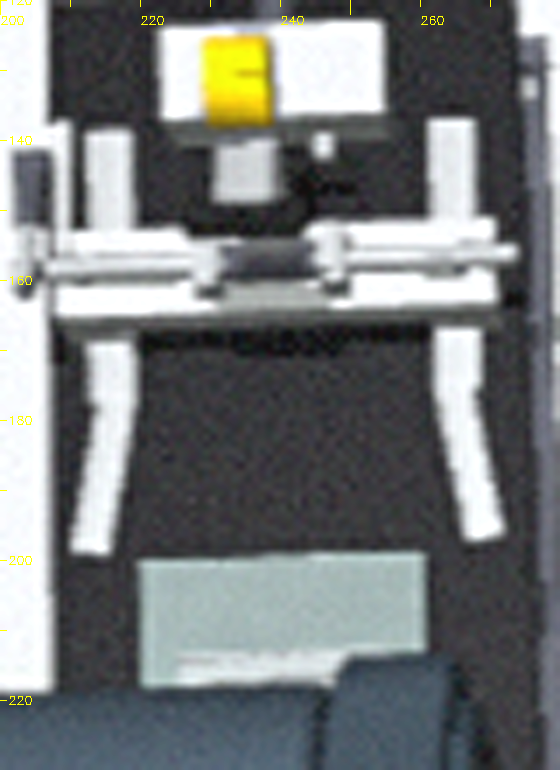

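Run:
```python
from h import *
S=np.load('stage.npy')
c,s=np.cos(S[2]),np.sin(S[2])
def st(P): d=P-np.array([S[0],S[1],0]);return (np.array([c*d[0]+s*d[1],-s*d[0]+c*d[1],d[2]])*1000).round(1)
tl,tr=(200+140/7,120+560/7),(200+426/7,120+551/7)
sl,sr=(290+572/5,160+290/5),(290+472/5,160+410/5)
for a,b in((sl,tl),(sr,tr)):
    x,e=tri(a,b);print("tri",st(x),np.round(e,2),"top@",st(atz("top",b,.0475)),"scene@",st(atz("scene",a,.0475)))
# rails seen now, same method (inner ends, flare tips) as top
for u in((200+134/7,120+130/7),(200+428/7,120+118/7),(200+113/7,120+553/7),(200+464/7,120+542/7)): print(st(atz("top",u,.050-.0038)))
```

```text
tri [-9.5 32.4 56.5] [1.03 1.03] top@ [-8.1 33.2 47.5] scene@ [-12.7  42.1  47.5]
tri [ -9.6 -32.1  55.5] [0.69 0.69] top@ [ -8.2 -31.9  47.5] scene@ [-12.6 -24.6  47.5]
[95.  34.  46.2]
[ 95.8 -34.3  46.2]
[-6.  39.5 46.2]
[ -6.  -40.5  46.2]
```

Run:
```python
from h import *
S=np.load('stage.npy')
def zat(x,y,u):
    best=min((np.linalg.norm(proj("scene",w(S,(x,y,z)))[0]-u),z) for z in np.arange(35,85,.25));return best
for nm,gx,gy,L,Rr in(("6",-157,1.1,(398.0,210.8),(378.7,234.4)),("7",-155.6,-.2,(397.6,218.4),(378.4,241.6)),("8",-142.8,.1,(404.4,218),(384.4,242))):
    print(nm,zat(gx+134,gy+32,np.array(L)),zat(gx+134,gy-32,np.array(Rr)))
```

```text
6 (np.float64(0.7109338856737135), np.float64(65.75)) (np.float64(1.334494335331163), np.float64(64.5))
7 (np.float64(0.7466070053466365), np.float64(50.25)) (np.float64(1.215354967626552), np.float64(50.0))
8 (np.float64(0.2372224331007884), np.float64(57.5)) (np.float64(0.12177777902093548), np.float64(56.0))
```

The plate is pitched nose-up by about 5° (nose about 9 mm high). The handle overhangs the floor edge and I pressed it down too far. I'll raise it a little and pitch it back level before sliding any further.

Request:
{"op": "servo_tool", "data": {"rows": [[[0,1.5,0],[-0.1,0,-0.2],1],[[0,1.5,0],[-0.2,0,-0.15],1],[[0,1.0,0],[-0.1,0,0],1],[[0,0,0],[0,0,0],1]]}}

```text
t: 14.1
position: [0.4661, 0.0714, 0.1412]
orientation: [0.089, -3.07, 0.004]
ft_force: [0.2, -0.1, -1.6]
finger_gap: 0.126
```

Run:
```python
from h import *
S=np.load('stage.npy');where(S);print(manip.read_state()["wrist_torque"]);goto(S,(-143,0,76))
p,d=manip.snapshot("scene");cv2.imwrite(f"pics/scene9.png",p[:,:,::-1])
crop("pics/scene9.png","pics/l1.png",290,160,150,110,5)
```

```text
t 14.1 grasp in frame mm [-1.432e+02  1.000e-01  7.640e+01] F frame [ 0.21 -0.15 -1.58] gap mm 11.7
[ 0.00941088 -0.03184824 -0.00054474]
shift cm [ 0.43 -0.02  0.05] turn deg [-0.05 -4.02  0.06]
```

View pics/l1.png

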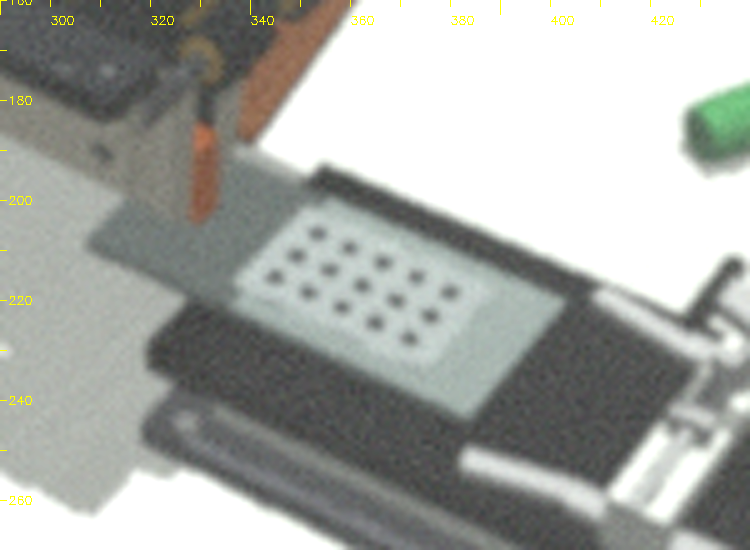

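Run:
```python
from h import *
S=np.load('stage.npy')
def zat(x,y,u):
    return min((np.linalg.norm(proj("scene",w(S,(x,y,z)))[0]-u).round(2),z) for z in np.arange(25,85,.25))
for nm,gx,gy,L,Rr,B in(("6",-157,1.1,(398.0,210.8),(378.7,234.4),(270+128/4,150+198/4)),("7",-155.6,-.2,(397.6,218.4),(378.4,241.6),(280+112/5,170+187/5)),("8",-142.8,.1,(404.4,218),(384.4,242),(290+93/5,160+255/5)),("9",-143.2,.1,(403.4,220.4),(384,243.4),(290+87/5,160+245/5))):
    print(nm,zat(gx+134,gy+32,np.array(L)),zat(gx+134,gy-32,np.array(Rr)),"rear",zat(gx-15,gy-32,np.array(B)))
```

```text
6 (np.float64(0.71), np.float64(65.75)) (np.float64(1.33), np.float64(64.5)) rear (np.float64(0.63), np.float64(64.25))
7 (np.float64(0.75), np.float64(50.0)) (np.float64(1.22), np.float64(49.75)) rear (np.float64(0.34), np.float64(48.0))
8 (np.float64(0.24), np.float64(57.5)) (np.float64(0.12), np.float64(56.0)) rear (np.float64(0.36), np.float64(45.75))
9 (np.float64(0.22), np.float64(51.75)) (np.float64(0.16), np.float64(52.5)) rear (np.float64(0.55), np.float64(50.5))
```

Request:
{"op": "servo_tool", "data": {"rows": [[[0,0.6,0],[0,0,0.2],1],[[0,0,0],[0,0,0.15],1],[[0,0,0],[0,0,0],1]]}}

```text
t: 14.45
position: [0.4658, 0.0714, 0.1385]
orientation: [0.088, -3.06, 0.005]
ft_force: [-0.0, -1.4, -1.8]
finger_gap: 0.127
```

Run:
```python
from h import *
S=np.load('stage.npy');where(S);print(manip.read_state()["wrist_torque"]);goto(S,(-143,0,73.5))
p,d=manip.snapshot("scene");cv2.imwrite(f"pics/scene10.png",p[:,:,::-1])
crop("pics/scene10.png","pics/m1.png",290,160,150,110,5)
```

```text
t 14.45 grasp in frame mm [-1.442e+02  1.000e-01  7.380e+01] F frame [-0.11 -1.35 -1.75] gap mm 11.8
[0.00546731 0.00997079 0.00445033]
shift cm [ 0.4  -0.02  0.04] turn deg [-0.05 -4.59  0.06]
```

View pics/m1.png

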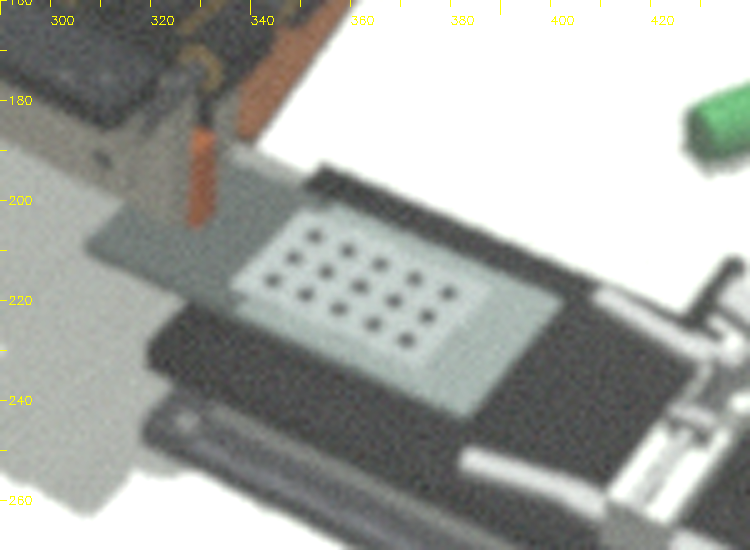

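Run:
```python
from h import *
S=np.load('stage.npy')
def zat(x,y,u):
    return min((np.linalg.norm(proj("scene",w(S,(x,y,z)))[0]-u).round(2),z) for z in np.arange(25,85,.25))
gx=-144.2
print(zat(gx+134,32,np.array((402.6,220.4))),zat(gx+134,-32,np.array((383.6,243.4))),zat(gx-15,-32,np.array((290+85/5,160+247/5))))
# exact floor reference: flare tips top z=50 in scene & floor corners
for P,u in (((-5,-43,50),(384,251)),((-120,-55,45),(319.5,231)),((-120,55,45),(354.5,193))): print(P,proj("scene",w(S,P)),u, zat(P[0],P[1],np.array(u)))
p,d=manip.snapshot("top");cv2.imwrite(f"pics/top10.png",p[:,:,::-1]);where(S)
crop("pics/top10.png","pics/m2.png",200,170,80,60,9)
```

```text
(np.float64(0.43), np.float64(51.25)) (np.float64(0.07), np.float64(52.0)) (np.float64(0.47), np.float64(49.0))
(-5, -43, 50) [[382.80419378 249.892146  ]] (384, 251) (np.float64(1.3), np.float64(47.5))
(-120, -55, 45) [[318.54955271 227.96966121]] (319.5, 231) (np.float64(0.84), np.float64(37.75))
(-120, 55, 45) [[354.26558715 191.6834769 ]] (354.5, 193) (np.float64(0.28), np.float64(42.0))
t 14.55 grasp in frame mm [-1.442e+02  1.000e-01  7.370e+01] F frame [-0.5  -0.39  5.24] gap mm 12.0
```

View pics/m2.png

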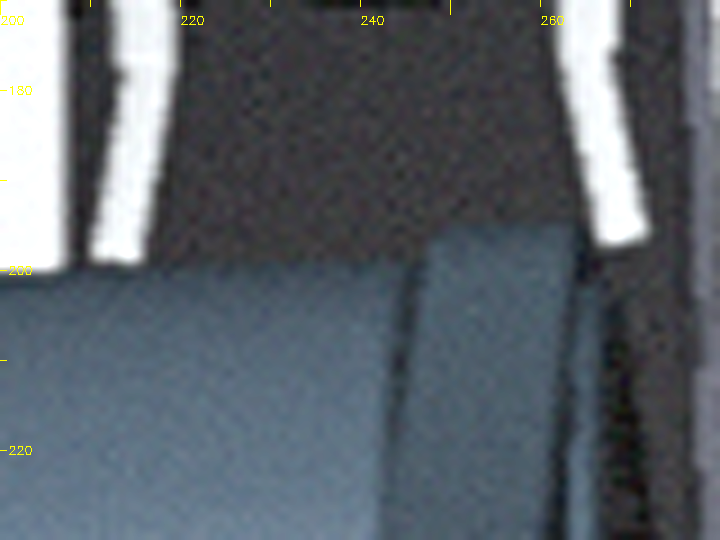

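Request:
{"op": "servo_tool", "data": {"rows": [[[0,0,0],[0,0,0],0.6],[[0,0,0],[0,0,0],0.6],[[0,0,0],[0,0,0],0.3],[[0,0,0],[0,0,0],0.3]]}}

```text
t: 14.95
position: [0.4657, 0.0714, 0.1381]
orientation: [0.088, -3.06, 0.005]
ft_force: [-0.4, 0.5, -0.1]
finger_gap: 0.32
```

Run:
```python
from h import *
S=np.load('stage.npy');where(S);print(manip.read_state()["wrist_torque"]);goto(S,(-143,0,76))
p,d=manip.snapshot("scene");cv2.imwrite(f"pics/scene11.png",p[:,:,::-1]);where(S)
crop("pics/scene11.png","pics/n1.png",290,160,150,110,5)
```

```text
t 14.95 grasp in frame mm [-1.443e+02  1.000e-01  7.330e+01] F frame [-0.37  0.56 -0.06] gap mm 29.8
[ 0.08415088 -0.00386532  0.02437429]
shift cm [ 0.41 -0.02 -0.26] turn deg [-0.05 -4.6   0.06]
t 15.0 grasp in frame mm [-1.443e+02  1.000e-01  7.330e+01] F frame [ 0.52 -0.59  0.04] gap mm 31.4
```

View pics/n1.png

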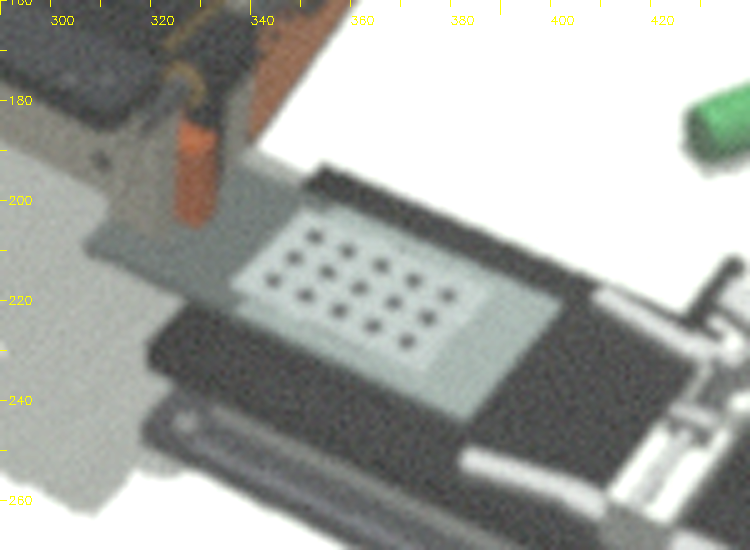

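Request:
{"op": "servo_tool", "data": {"rows": [[[0,-2.3,0],[0.2,0,-0.2],0.3],[[0,-2.3,0],[0.2,0,-0.1],0.3],[[0,0,0],[0,0,0],0.3]]}}

```text
t: 15.3
position: [0.4619, 0.0712, 0.1412]
orientation: [-0.091, 3.138, -0.001]
ft_force: [-0.4, -1.0, -0.1]
finger_gap: 0.351
```

Run:
```python
from h import *
S=np.load('stage.npy');where(S);goto(S,(-144,0,76))
p,d=manip.snapshot("scene");cv2.imwrite(f"pics/scene12.png",p[:,:,::-1]);where(S)
p,d=manip.snapshot("top");cv2.imwrite(f"pics/top12.png",p[:,:,::-1]);where(S)
crop("pics/scene12.png","pics/o1.png",290,160,150,110,5)
crop("pics/top12.png","pics/o2.png",200,120,80,110,7)
```

```text
t 15.3 grasp in frame mm [-1.428e+02  1.000e-01  7.620e+01] F frame [-0.5  -1.02 -0.14] gap mm 32.7
shift cm [ 0.11 -0.02  0.02] turn deg [-0.05  0.12  0.06]
t 15.35 grasp in frame mm [-1.425e+02  1.000e-01  7.620e+01] F frame [ 0.64 -0.8  -0.26] gap mm 32.8
t 15.4 grasp in frame mm [-1.423e+02  1.000e-01  7.620e+01] F frame [-0.54 -0.2  -0.48] gap mm 32.5
```

View pics/o1.png

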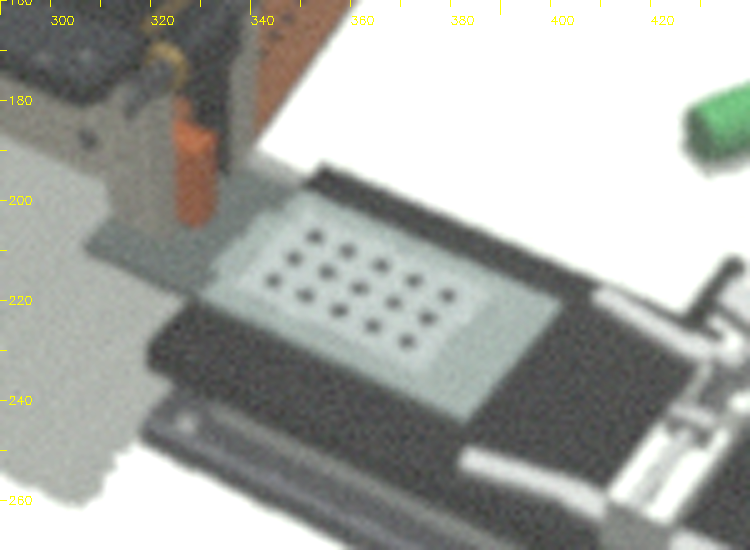

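View pics/o2.png

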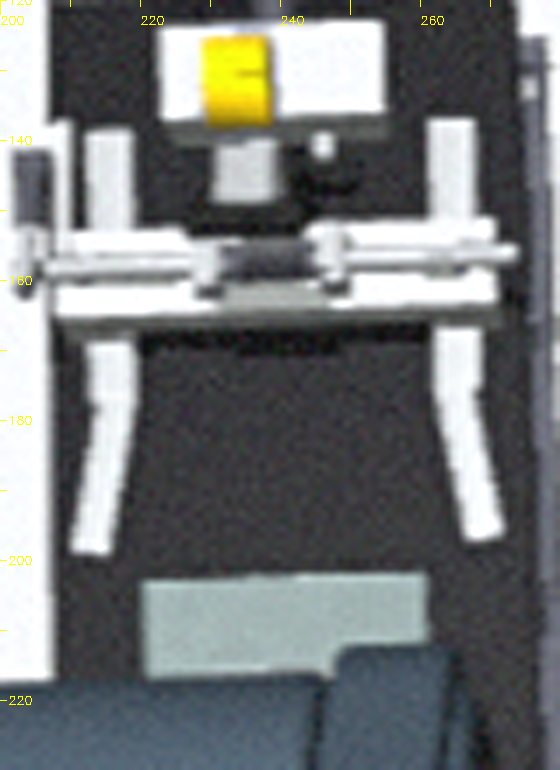

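Run:
```python
from h import *
S=np.load('stage.npy')
c,s=np.cos(S[2]),np.sin(S[2])
def st(P): d=P-np.array([S[0],S[1],0]);return (np.array([c*d[0]+s*d[1],-s*d[0]+c*d[1],d[2]])*1000).round(1)
for sc,tp in(((402.4,220.6),(220.3,202.9)),((383.6,243.8),(261.1,201.9))):
    x,e=tri(sc,tp);print("tri",st(x),np.round(e,2),"top@",st(atz("top",tp,.0475)))
```

```text
tri [-12.5  33.1  48.5] [0.77 0.77] top@ [-12.9  32.7  47.5]
tri [-12.3 -31.1  48.6] [1.74 1.74] top@ [-13.4 -32.2  47.5]
```

Request:
{"op": "servo_tool", "data": {"rows": [[[0,0,0],[0.1,0,0],1],[[0,0,0],[0,0,0],1],[[0,0,0],[0,0,0],1],[[0,0,0],[0,0,0],1],[[0,0,0],[0,0,0],1]]}}

```text
t: 15.9
position: [0.4619, 0.0711, 0.1411]
orientation: [0.09, -3.139, 0.001]
ft_force: [-0.1, -0.9, 1.8]
finger_gap: 0.127
```

Run:
```python
from h import *
S=np.load('stage.npy');where(S);goto(S,(-144,0,76));print(manip.read_state()["wrist_torque"])
```

```text
t 15.9 grasp in frame mm [-1.429e+02  1.000e-01  7.610e+01] F frame [-0.17 -0.85  1.78] gap mm 11.8
shift cm [ 0.11 -0.01  0.01] turn deg [-0.05 -0.06  0.05]
[0.04157376 0.09741517 0.04388093]
```

Request:
{"op": "servo_tool", "data": {"rows": [[[0,0,0],[-0.5,0,0],1],[[0,-0.3,0],[-0.8,0,0],1],[[0,-0.3,0],[-0.8,0,0],1]]}}

```text
t: 16.2
position: [0.4818, 0.0723, 0.1411]
orientation: [-0.091, 3.135, -0.001]
ft_force: [-3.5, 0.5, 3.4]
finger_gap: 0.128
```

Run:
```python
from h import *
S=np.load('stage.npy');where(S);goto(S,(-120,0,76));print(manip.read_state()["wrist_torque"])
```

```text
t 16.2 grasp in frame mm [-122.7    0.2   76.1] F frame [-3.46  0.65  3.44] gap mm 11.9
shift cm [-0.3  -0.02  0.01] turn deg [-0.05  0.27  0.07]
[0.07846831 0.62675728 0.02703243]
```

Request:
{"op": "servo_tool", "data": {"rows": [[[0,0.1,0],[-0.6,0,-0.05],1],[[0,-0.2,0],[-0.6,0,0],1],[[0,-0.2,0],[-0.6,0,0],1]]}}

```text
t: 16.5
position: [0.5019, 0.0735, 0.1413]
orientation: [-0.09, 3.129, -0.001]
ft_force: [0.2, 0.0, -1.8]
finger_gap: 0.127
```

Run:
```python
from h import *
S=np.load('stage.npy');where(S);goto(S,(-100,0,76));print(manip.read_state()["wrist_torque"])
```

```text
t 16.5 grasp in frame mm [-102.1    0.2   76.3] F frame [ 0.15  0.02 -1.8 ] gap mm 11.8
shift cm [-0.28 -0.02  0.04] turn deg [-0.05  0.65  0.06]
[ 0.09045681  0.01812234 -0.01640212]
```

Request:
{"op": "servo_tool", "data": {"rows": [[[0,0.6,0],[0,0,0],1],[[0,0,0],[0,0,0],1]]}}

```text
t: 16.7
position: [0.5027, 0.0735, 0.1411]
orientation: [-0.091, 3.14, -0.001]
ft_force: [-1.4, 0.0, 2.4]
finger_gap: 0.124
```

Run:
```python
from h import *
S=np.load('stage.npy');where(S);goto(S,(-100,0,76))
p,d=manip.snapshot("scene");cv2.imwrite(f"pics/scene13.png",p[:,:,::-1]);where(S)
p,d=manip.snapshot("top");cv2.imwrite(f"pics/top13.png",p[:,:,::-1]);where(S)
crop("pics/scene13.png","pics/p1.png",320,170,140,110,5)
crop("pics/top13.png","pics/p2.png",200,120,80,90,8)
```

```text
t 16.7 grasp in frame mm [-1.02e+02  1.00e-01  7.61e+01] F frame [-1.41  0.12  2.4 ] gap mm 11.6
shift cm [-0.2  -0.02  0.01] turn deg [-0.05  0.03  0.05]
t 16.75 grasp in frame mm [-1.02e+02  1.00e-01  7.62e+01] F frame [-0.4   0.32 -1.34] gap mm 11.6
t 16.8 grasp in frame mm [-102.1    0.2   76.2] F frame [ 0.63 -1.08 -1.2 ] gap mm 11.9
```

View pics/p1.png

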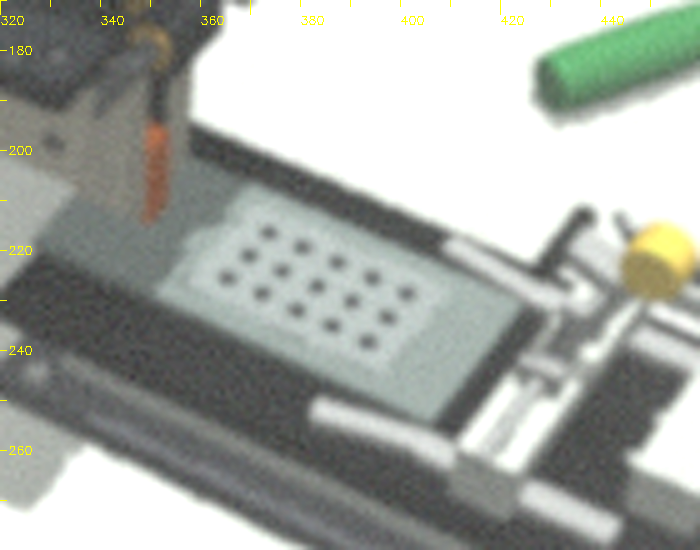

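View pics/p2.png

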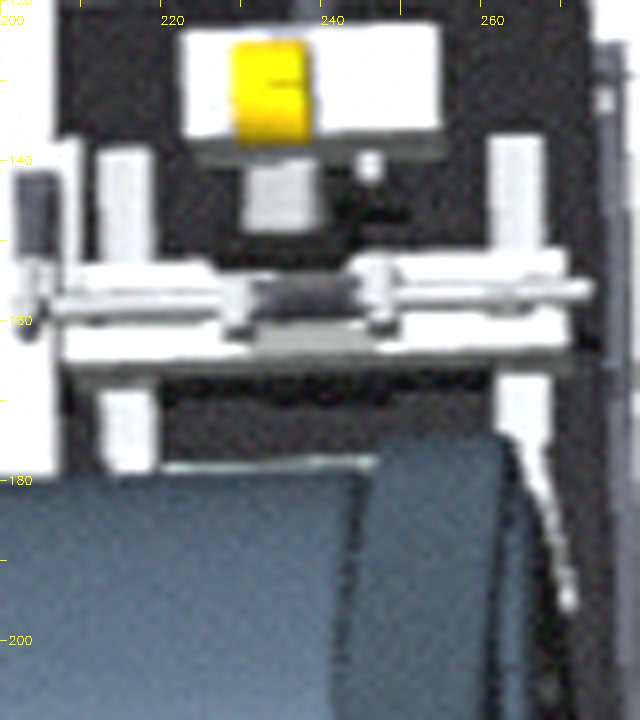

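Run:
```python
from h import *
S=np.load('stage.npy')
c,s=np.cos(S[2]),np.sin(S[2])
def st(P): d=P-np.array([S[0],S[1],0]);return (np.array([c*d[0]+s*d[1],-s*d[0]+c*d[1],d[2]])*1000).round(1)
print(st(atz("top",(200+160/8,120+468/8),.0475)),st(atz("top",(200+378/8,120+459/8),.0475)))
print(st(atz("top",(200+157/8,120+400/8),.0462)),st(atz("top",(200+494/8,120+385/8),.0462)), "rails")
for u in ((320+435/5,170+425/5),(320+527/5,170+305/5)): print(st(atz("scene",u,.0475)))
crop("pics/scene13.png","pics/p3.png",390,210,50,60,12)
```

```text
[27.3 32.9 47.5] [ 27.8 -10.8  47.5]
[41.9 33.6 46.2] [ 42.9 -34.2  46.2] rails
[ 30.7 -29.4  47.5]
[30.4 34.  47.5]
```

View pics/p3.png

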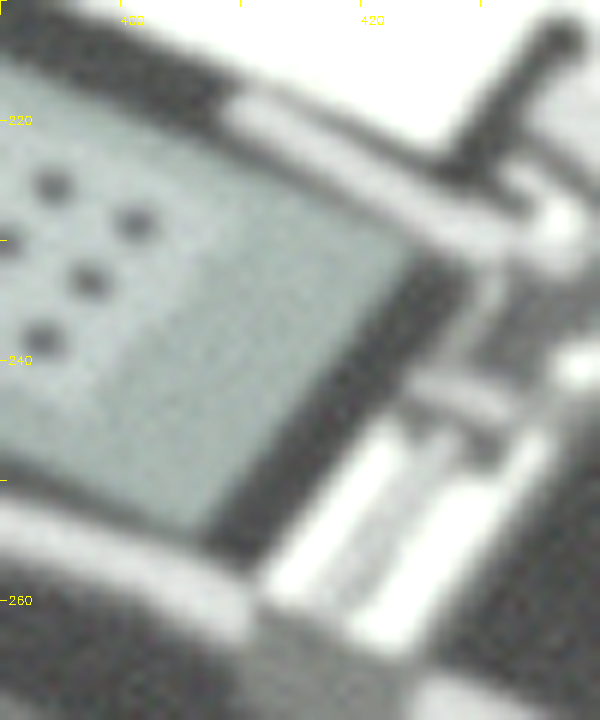

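Request:
{"op": "servo_tool", "data": {"rows": [[[0,0,0],[-0.3,-0.1,0],1],[[0,0,0],[-0.6,0,0],1],[[0,-0.2,0],[-0.4,0,0],1]]}}

```text
t: 17.1
position: [0.5158, 0.0732, 0.1413]
orientation: [-0.091, 3.136, -0.001]
ft_force: [-0.1, -0.3, -1.7]
finger_gap: 0.129
```

Run:
```python
from h import *
S=np.load('stage.npy');where(S);goto(S,(-80,-.6,76));print(manip.read_state()["wrist_torque"])
```

```text
t 17.1 grasp in frame mm [-88.7  -0.9  76.3] F frame [-0.15 -0.34 -1.68] gap mm 12.0
shift cm [-0.89  0.02  0.03] turn deg [-0.05  0.23  0.07]
[0.00780334 0.06605555 0.03102116]
```

Request:
{"op": "servo_tool", "data": {"rows": [[[0,0.2,0],[-0.4,0.03,0.02],1],[[0,0,0],[-0.5,0,0],1],[[0,0,0],[-0.4,0,0],1],[[0,0,0],[0,0,0],1]]}}

```text
t: 17.5
position: [0.5307, 0.0743, 0.1411]
orientation: [-0.091, 3.139, -0.001]
ft_force: [1.4, 0.4, -0.2]
finger_gap: 0.128
```

Run:
```python
from h import *
S=np.load('stage.npy');where(S);goto(S,(-65,-.6,76));print(manip.read_state()["wrist_torque"])
```

```text
t 17.5 grasp in frame mm [-73.9  -0.6  76.1] F frame [ 1.38  0.28 -0.21] gap mm 11.9
shift cm [-0.9  -0.01  0.01] turn deg [-0.05  0.07  0.06]
[ 0.00770151 -0.11961893  0.00883805]
```

Request:
{"op": "servo_tool", "data": {"rows": [[[0,0,0],[-0.3,0,0],1],[[0,0,0],[-0.4,0,0],1],[[0,0,0],[-0.2,0,0],1],[[0,0,0],[0,0,0],1]]}}

```text
t: 17.9
position: [0.5403, 0.0749, 0.1411]
orientation: [-0.091, 3.14, -0.001]
ft_force: [-1.5, -0.2, 1.6]
finger_gap: 0.128
```

Run:
```python
from h import *
S=np.load('stage.npy');where(S);print(manip.read_state()["wrist_torque"])
p,d=manip.snapshot("scene");cv2.imwrite(f"pics/scene14.png",p[:,:,::-1]);where(S)
p,d=manip.snapshot("top");cv2.imwrite(f"pics/top14.png",p[:,:,::-1]);where(S);goto(S,(-60,-.6,76))
crop("pics/scene14.png","pics/q1.png",340,170,140,110,5)
crop("pics/top14.png","pics/q2.png",200,120,80,70,8)
```

```text
t 17.9 grasp in frame mm [-64.3  -0.6  76.1] F frame [-1.48 -0.09  1.63] gap mm 11.9
[0.05624296 0.2275761  0.04992579]
t 17.95 grasp in frame mm [-64.4  -0.5  76.1] F frame [-0.91 -0.53 -0.83] gap mm 12.0
t 18.0 grasp in frame mm [-64.4  -0.5  76.1] F frame [ 0.62  0.63 -0.22] gap mm 11.9
shift cm [-0.45 -0.01  0.01] turn deg [-0.05  0.05  0.06]
```

View pics/q1.png

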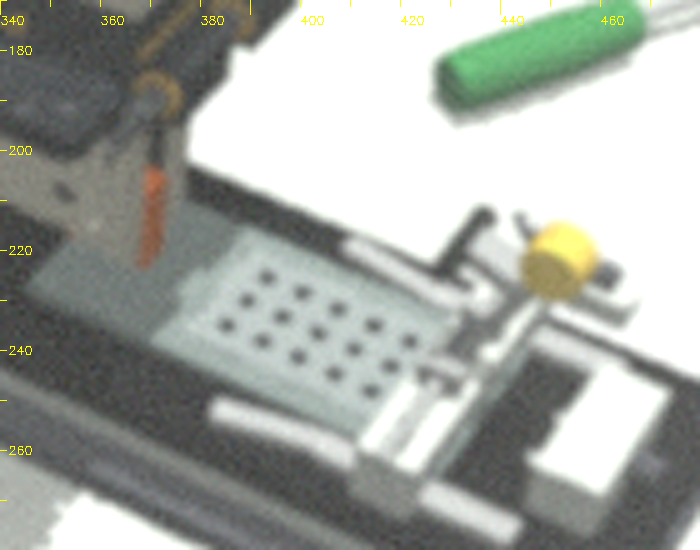

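View pics/q2.png

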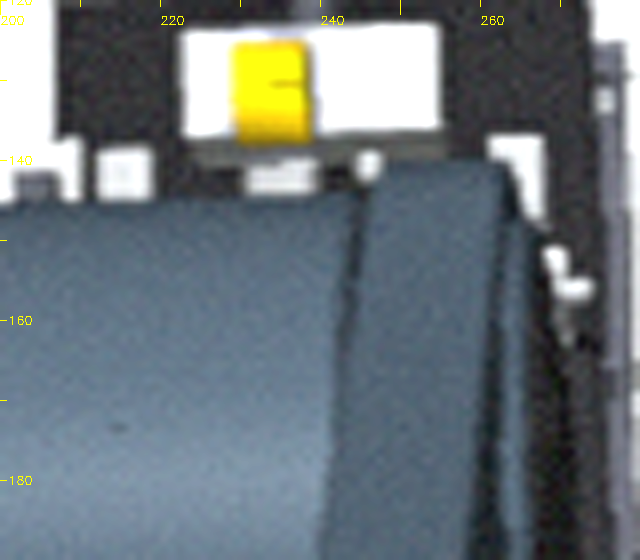

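Request:
{"op": "servo_tool", "data": {"rows": [[[0,0,0],[-0.2,0,0],1],[[0,0,0],[-0.2,0,0],1],[[0,0,0],[0,0,0],1]]}}

```text
t: 18.3
position: [0.5443, 0.0752, 0.1411]
orientation: [-0.091, 3.14, -0.001]
ft_force: [-0.1, -0.4, -0.3]
finger_gap: 0.123
```

Run:
```python
from h import *
S=np.load('stage.npy');where(S);print(manip.read_state()["wrist_torque"]);goto(S,(-60,-.6,76))
```

```text
t 18.3 grasp in frame mm [-60.4  -0.5  76.1] F frame [-0.1  -0.38 -0.32] gap mm 11.5
[ 0.03946468  0.01757282 -0.02801838]
shift cm [-0.04 -0.01  0.01] turn deg [-0.05  0.04  0.06]
```

Request:
{"op": "servo_tool", "data": {"rows": [[[0,0,0],[-0.15,0,0],1],[[0,0,0],[-0.15,0,0],1],[[0,0,0],[0,0,0],1]]}}

```text
t: 18.6
position: [0.5474, 0.0753, 0.1411]
orientation: [-0.091, 3.14, -0.001]
ft_force: [-0.0, -0.9, -0.3]
finger_gap: 0.127
```

Request:
{"op": "servo_tool", "data": {"rows": [[[0,0,0],[-0.15,0,0],1],[[0,0,0],[-0.1,0,0],1],[[0,0,0],[0,0,0],1]]}}

```text
t: 18.9
position: [0.5501, 0.0755, 0.1411]
orientation: [-0.091, 3.14, -0.001]
ft_force: [-0.7, 0.0, 0.8]
finger_gap: 0.125
```

Run:
```python
from h import *
S=np.load('stage.npy');where(S);print(manip.read_state()["wrist_torque"]);goto(S,(-60,-.6,76))
```

```text
t 18.9 grasp in frame mm [-54.6  -0.5  76.1] F frame [-0.68  0.08  0.81] gap mm 11.6
[0.0812266  0.23202483 0.06540907]
shift cm [ 0.54 -0.01  0.01] turn deg [-0.05  0.    0.06]
```

Request:
{"op": "servo_tool", "data": {"rows": [[[0,0,0],[-0.15,0,0],1],[[0,0,0],[0,0,0],1]]}}

```text
t: 19.1
position: [0.5517, 0.0756, 0.1411]
orientation: [-0.091, 3.14, -0.001]
ft_force: [1.0, 0.1, -1.8]
finger_gap: 0.131
```

Request:
{"op": "servo_tool", "data": {"rows": [[[0,0,0],[-0.15,0,0],1],[[0,0,0],[0,0,0],1]]}}

```text
t: 19.3
position: [0.5535, 0.0757, 0.1411]
orientation: [-0.091, 3.14, -0.001]
ft_force: [0.3, 0.3, -1.0]
finger_gap: 0.13
```

Run:
```python
from h import *
S=np.load('stage.npy');where(S);print(manip.read_state()["wrist_torque"])
```

```text
t 19.3 grasp in frame mm [-51.1  -0.5  76.1] F frame [ 0.31  0.29 -1.01] gap mm 12.1
[ 0.05017843 -0.0161584   0.00249535]
```

Request:
{"op": "servo_tool", "data": {"rows": [[[0,0,0],[-0.15,0,0],1],[[0,0,0],[0,0,0],1]]}}

```text
t: 19.5
position: [0.5541, 0.0757, 0.1411]
orientation: [0.091, -3.138, 0.001]
ft_force: [-1.3, 1.1, 0.6]
finger_gap: 0.131
```

Run:
```python
from h import *
S=np.load('stage.npy');where(S);print(manip.read_state()["wrist_torque"])
p,d=manip.snapshot("scene");cv2.imwrite(f"pics/scene15.png",p[:,:,::-1]);where(S);print(manip.read_state()["wrist_torque"])
crop("pics/scene15.png","pics/r1.png",410,215,80,75,9)
```

```text
t 19.5 grasp in frame mm [-50.7  -0.5  76.1] F frame [-1.27  1.15  0.6 ] gap mm 12.2
[0.08224848 0.05027542 0.04622874]
t 19.55 grasp in frame mm [-50.7  -0.5  76.1] F frame [-3.94  0.03  2.91] gap mm 12.0
[0.05272537 0.36529376 0.05129201]
```

View pics/r1.png

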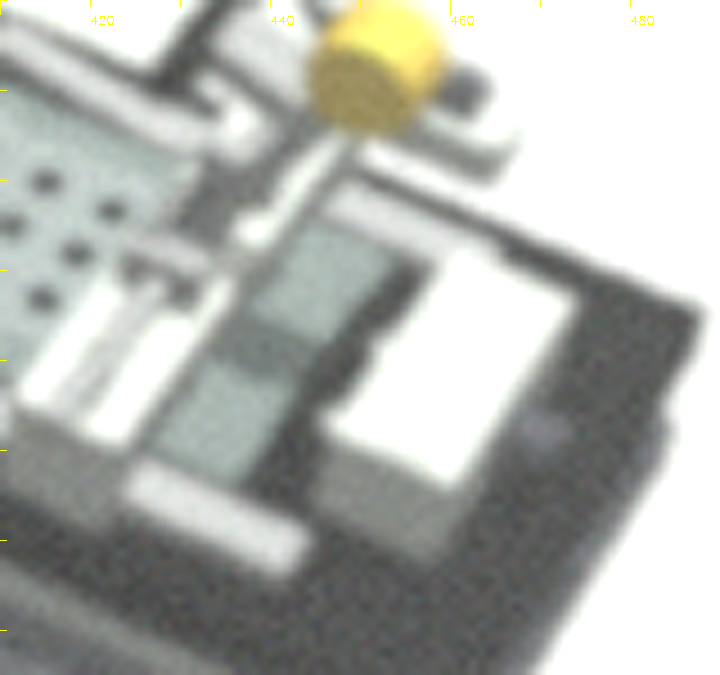

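Request:
{"op": "servo_tool", "data": {"rows": [[[0,0,0],[-0.1,0,0],1],[[0,0,0],[0,0,0],1]]}}

```text
t: 19.75
position: [0.5544, 0.0758, 0.1412]
orientation: [0.091, -3.136, 0.001]
ft_force: [-0.8, 0.3, 0.6]
finger_gap: 0.129
```

Run:
```python
from h import *
S=np.load('stage.npy')
where(S);print(manip.read_state()["wrist_torque"]);goto(S,(-50,-.6,76))
```

```text
t 19.75 grasp in frame mm [-50.5  -0.5  76.2] F frame [-0.83  0.32  0.56] gap mm 12.0
[ 0.06219671 -0.04347598 -0.00213663]
shift cm [-0.02 -0.02  0.02] turn deg [-0.05 -0.24  0.07]
```

Request:
{"op": "servo_tool", "data": {"rows": [[[0,-0.2,0],[-0.2,0,0],1]]}}

```text
t: 19.85
position: [0.5553, 0.0759, 0.1411]
orientation: [0.091, -3.136, 0.002]
ft_force: [-14.5, -1.7, 11.3]
finger_gap: 0.127
```

Run:
```python
from h import *
S=np.load('stage.npy')
where(S);print(manip.read_state()["wrist_torque"])
manip.snapshot("top");where(S);print(manip.read_state()["wrist_torque"])
manip.snapshot("top");where(S);print(manip.read_state()["wrist_torque"])
```

```text
t 19.85 grasp in frame mm [-49.6  -0.4  76.1] F frame [-14.59  -0.88  11.29] gap mm 11.8
[-0.08937767  2.19160471 -0.0239006 ]
t 19.9 grasp in frame mm [-49.6  -0.4  76.1] F frame [-10.84  -0.39   7.44] gap mm 11.8
[-0.08539551  1.41685257  0.00913622]
t 19.95 grasp in frame mm [-49.5  -0.4  76.1] F frame [-9.83  0.16  7.58] gap mm 11.5
[-0.04926184  1.43251533  0.00804016]
```

Request:
{"op": "servo_tool", "data": {"rows": [[[0,0,0],[0,0,-0.04],1]]}}

```text
t: 20.05
position: [0.5551, 0.0759, 0.1414]
orientation: [0.091, -3.136, 0.002]
ft_force: [-2.2, -0.3, 0.7]
finger_gap: 0.126
```

Run:
```python
from h import *
S=np.load('stage.npy')
where(S);print(manip.read_state()["wrist_torque"])
p,d=manip.snapshot("scene");cv2.imwrite(f"pics/scene16.png",p[:,:,::-1]);where(S);print(manip.read_state()["wrist_torque"])
crop("pics/scene16.png","pics/s1.png",410,215,80,75,9)
goto(S,(-50,-.6,76))
```

```text
t 20.05 grasp in frame mm [-49.9  -0.4  76.4] F frame [-2.19 -0.16  0.66] gap mm 11.7
[ 0.06850644  0.26933758 -0.01960673]
t 20.1 grasp in frame mm [-49.9  -0.4  76.5] F frame [-4.9  -0.23  1.  ] gap mm 12.1
[-0.01314688  0.61816941 -0.00602678]
shift cm [ 0.04 -0.02  0.05] turn deg [-0.05 -0.27  0.08]
```

View pics/s1.png

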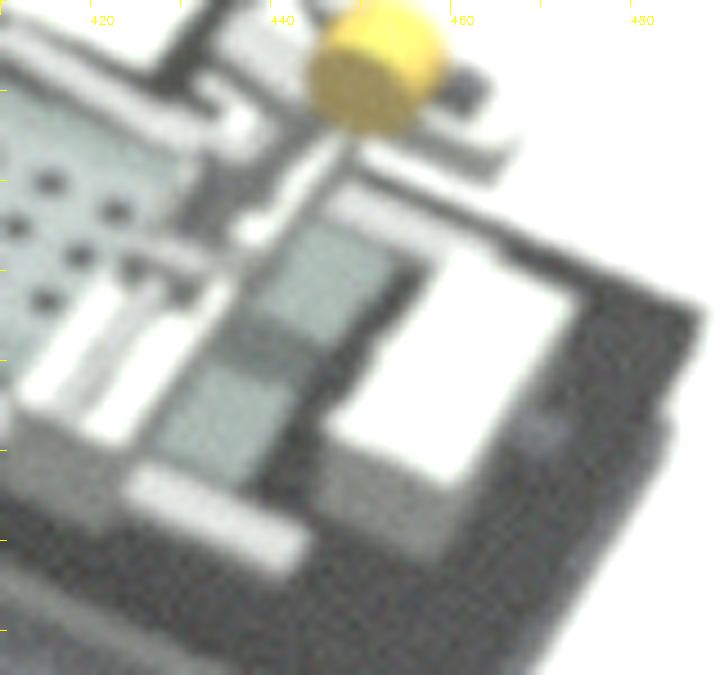

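Request:
{"op": "servo_tool", "data": {"rows": [[[0,-0.2,0],[-0.12,0,-0.02],1]]}}

```text
t: 20.2
position: [0.5555, 0.0759, 0.1413]
orientation: [0.091, -3.137, 0.002]
ft_force: [-8.6, -1.2, 1.1]
finger_gap: 0.125
```

Run:
```python
from h import *
S=np.load('stage.npy')
where(S);print(manip.read_state()["wrist_torque"])
for i in range(3): manip.snapshot("top");where(S)
```

```text
t 20.2 grasp in frame mm [-49.4  -0.4  76.3] F frame [-8.65 -0.69  1.1 ] gap mm 11.7
[-0.07726912  1.22128802  0.00654651]
t 20.25 grasp in frame mm [-49.4  -0.5  76.2] F frame [-7.07 -0.58  1.94] gap mm 12.0
t 20.3 grasp in frame mm [-49.4  -0.4  76.2] F frame [-6.87 -0.44  1.45] gap mm 11.9
t 20.35 grasp in frame mm [-49.4  -0.4  76.2] F frame [-6.85 -0.4   2.2 ] gap mm 11.8
```

The stop gives as described: static Fx went from −4.9 to −6.9 N over 0.5 mm, with Fy near 0. Next I'll ease back so the compression is slight, then release.

Request:
{"op": "servo_tool", "data": {"rows": [[[0,-0.1,0],[0.03,0,-0.02],1]]}}

```text
t: 20.45
position: [0.555, 0.0759, 0.1412]
orientation: [0.091, -3.138, 0.002]
ft_force: [-2.5, -0.7, -0.2]
finger_gap: 0.128
```

Run:
```python
from h import *
S=np.load('stage.npy')
for i in range(2): manip.snapshot("top");where(S)
print(manip.read_state()["wrist_torque"])
```

```text
t 20.5 grasp in frame mm [-49.9  -0.4  76.2] F frame [-4.49  0.1   0.51] gap mm 11.7
t 20.55 grasp in frame mm [-49.9  -0.5  76.2] F frame [-4.65 -0.69 -0.27] gap mm 11.8
[0.00606659 0.6646012  0.04840624]
```

Request:
{"op": "servo_tool", "data": {"rows": [[[0,0,0],[0.02,0,0],1]]}}

```text
t: 20.65
position: [0.5548, 0.0758, 0.1412]
orientation: [0.091, -3.138, 0.002]
ft_force: [-2.5, 0.2, 1.4]
finger_gap: 0.126
```

Run:
```python
from h import *
S=np.load('stage.npy')
for i in range(2): manip.snapshot("top");where(S)
```

```text
t 20.7 grasp in frame mm [-50.   -0.5  76.2] F frame [-3.88  0.46  0.78] gap mm 11.8
t 20.75 grasp in frame mm [-50.   -0.5  76.2] F frame [-3.54  0.11  0.06] gap mm 11.6
```

Request:
{"op": "servo_tool", "data": {"rows": [[[0,0,0],[0,0,0],0.7],[[0,0,0],[0,0,0],0.5],[[0,0,0],[0,0,0],0.2],[[0,0,0],[0,0,0],0.2]]}}

```text
t: 21.15
position: [0.5565, 0.0759, 0.1419]
orientation: [-0.091, 3.138, -0.001]
ft_force: [0.3, 0.9, -1.2]
finger_gap: 0.353
```

Run:
```python
from h import *
S=np.load('stage.npy')
where(S)
p,d=manip.snapshot("scene");cv2.imwrite(f"pics/scene17.png",p[:,:,::-1]);where(S)
crop("pics/scene17.png","pics/t1.png",340,170,150,120,5)
```

```text
t 21.15 grasp in frame mm [-48.   -0.5  76.9] F frame [ 0.31  0.89 -1.21] gap mm 32.8
t 21.2 grasp in frame mm [-48.   -0.5  77. ] F frame [-0.69  0.88 -0.18] gap mm 35.3
```

View pics/t1.png

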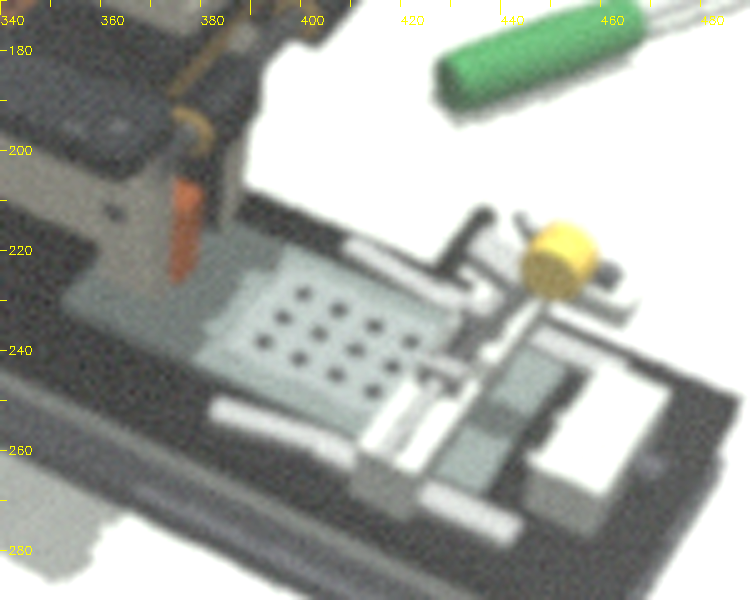

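Request:
{"op": "servo_tool", "data": {"rows": [[[0,0,0],[0,0,-1.5],0.1],[[0,0,0],[0,0,-3],0.1],[[0,0,0],[0,0,-4],0.1],[[0,0,0],[-2,0,-4],0.1],[[0,0,0],[-4,0,0],0.1],[[0,0,0],[-4,0,0],0.1],[[0,0,0],[-2,0,0],0.1],[[0,0,0],[0,0,0],0.1]]}}

```text
t: 22.0
position: [0.6792, 0.0833, 0.2823]
orientation: [-0.091, 3.131, -0.001]
ft_force: [-0.2, 0.8, -0.0]
finger_gap: 0.446
```

Run:
```python
from h import *
S=np.load('stage.npy')
where(S);goto(S,(78.5,0,160))
p,d=manip.snapshot("scene");cv2.imwrite(f"pics/scene18.png",p[:,:,::-1])
crop("pics/scene18.png","pics/u1.png",340,130,150,150,4)
T=(233.6,131.2)  # knob in earlier top view
print("knob tri",tri((450.0,221.5),T))
c,s=np.cos(S[2]),np.sin(S[2])
x=tri((450.5,222),T)[0];d=x-[S[0],S[1],0];print(c*d[0]+s*d[1],-s*d[0]+c*d[1],d[2])
```

```text
t 22.0 grasp in frame mm [ 7.530e+01 -1.000e-01  2.173e+02] F frame [-0.13  0.79 -0.02] gap mm 41.5
shift cm [-0.32  0.01  5.73] turn deg [-0.06  0.52  0.08]
knob tri (array([0.68193118, 0.08353353, 0.12169315]), [np.float64(0.4801265284512528), np.float64(0.48012652845131515)])
0.07808985494126741 0.0003494456510426463 0.12068236847862011
```

View pics/u1.png

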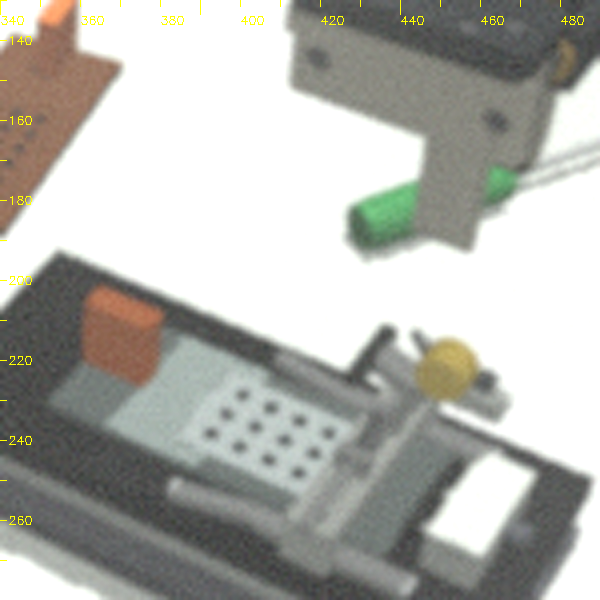

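Request:
{"op": "servo_tool", "data": {"rows": [[[0,0.5,0],[-0.3,0,3],0.1],[[0,0,0],[0,0,3.5],0.1],[[0,0,0],[0,0,1.5],0.1],[[0,0,0],[0,0,0],0.1]]}}

```text
t: 22.45
position: [0.679, 0.0834, 0.2041]
orientation: [-0.092, 3.139, -0.001]
ft_force: [-0.2, 1.0, -0.5]
finger_gap: 0.452
```

Run:
```python
from h import *
S=np.load('stage.npy')
where(S);goto(S,(78.3,.2,121))
```

```text
t 22.45 grasp in frame mm [7.470e+01 1.000e-01 1.391e+02] F frame [-0.14  0.99 -0.47] gap mm 42.1
shift cm [-0.37  0.01  1.81] turn deg [-0.06  0.09  0.1 ]
```

Request:
{"op": "servo_tool", "data": {"rows": [[[0,0,0],[-0.4,0,0.9],0.1],[[0,0,0],[0,0,0.8],0.1],[[0,0,0],[0,0,0],0.1]]}}

```text
t: 22.75
position: [0.6837, 0.0837, 0.1895]
orientation: [-0.092, 3.135, -0.001]
ft_force: [-0.8, -0.1, 1.4]
finger_gap: 0.446
```

Run:
```python
from h import *
S=np.load('stage.npy')
where(S);goto(S,(78.3,.2,121))
```

```text
t 22.75 grasp in frame mm [7.960e+01 1.000e-01 1.245e+02] F frame [-0.83 -0.01  1.38] gap mm 41.5
shift cm [0.1  0.01 0.35] turn deg [-0.06  0.3   0.11]
```

Request:
{"op": "servo_tool", "data": {"rows": [[[0,0.3,0],[0.1,0,0.4],0.1],[[0,0,0],[0,0,0],1],[[0,0,0],[0,0,0],1],[[0,0,0],[0,0,0],1],[[0,0,0],[0,0,0],1],[[0,0,0],[0,0,0],1],[[0,0,0],[0,0,0],1]]}}

```text
t: 23.45
position: [0.6833, 0.0835, 0.1872]
orientation: [-0.091, 3.138, -0.002]
ft_force: [-0.3, 0.2, -0.2]
finger_gap: 0.146
```

Run:
```python
from h import *
S=np.load('stage.npy')
where(S);goto(S,(78.3,.2,121))
arc(0,np.arange(1.9,1.0,-.12),np.array([0,.2,0]))
p,d=manip.snapshot("scene");cv2.imwrite(f"pics/scene19.png",p[:,:,::-1])
crop("pics/scene19.png","pics/v1.png",340,130,150,150,4)
```

```text
t 23.45 grasp in frame mm [ 7.900e+01 -1.000e-01  1.222e+02] F frame [-0.24  0.2  -0.23] gap mm 13.6
shift cm [0.05 0.02 0.12] turn deg [-0.06  0.13  0.08]
1.9 [0.05 0.03 0.11] [ 78.5   0.2 121.1]
1.78 [ 0.62  0.   -0.25] [ 72.3   0.2 123.6]
1.66 [ 0.64  0.   -0.17] [ 65.9   0.2 125.3]
1.54 [ 0.66  0.   -0.09] [ 59.3   0.2 126.2]
1.42 [ 0.66  0.   -0.01] [ 52.7   0.2 126.3]
1.3 [0.66 0.   0.07] [ 46.1   0.2 125.6]
1.18 [0.65 0.   0.14] [ 39.6   0.2 124.1]
1.06 [0.63 0.   0.22] [ 33.3   0.2 121.9]
```

View pics/v1.png

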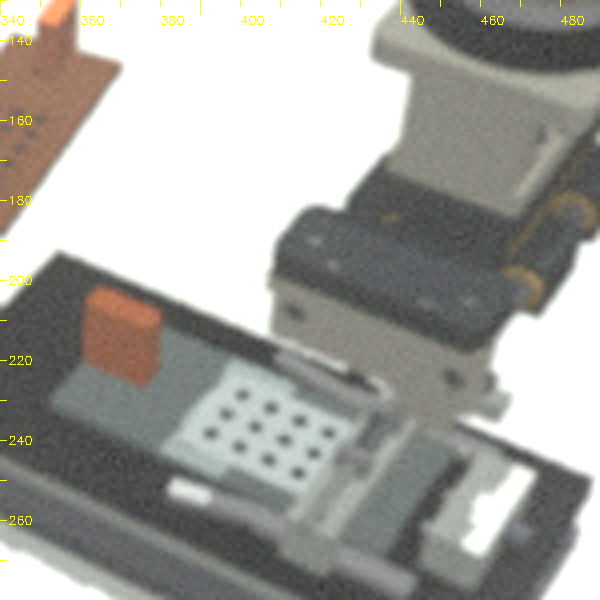

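Request:
{"op": "servo_tool", "data": {"rows": [[[0,0,0],[0.6,0,-0.25],1],[[0,0,0],[0.6,0,-0.15],1],[[0,0,0],[0.6,0,-0.1],1]]}}

```text
t: 23.8
position: [0.6676, 0.0827, 0.1919]
orientation: [-0.09, 3.128, -0.0]
ft_force: [8.1, -0.4, -6.4]
finger_gap: 0.15
```

Run:
```python
from h import *
S=np.load('stage.npy')
where(S);goto(S,(78.3,-.1,121))
arc(0,np.arange(1.54,.9,-.12),np.array([.5,-.1,1.1]))
```

```text
t 23.8 grasp in frame mm [ 63.9   0.  126.9] F frame [ 8.02 -0.84 -6.4 ] gap mm 13.9
shift cm [-1.51 -0.02  0.61] turn deg [-0.03  0.69  0.05]
1.54 [ 0.41 -0.01 -0.04] [ 5.980e+01 -1.000e-01  1.273e+02]
1.42 [ 0.66  0.   -0.02] [ 5.320e+01 -1.000e-01  1.274e+02]
1.3 [0.66 0.   0.06] [ 4.660e+01 -1.000e-01  1.267e+02]
1.18 [0.65 0.   0.14] [ 4.010e+01 -1.000e-01  1.252e+02]
1.06 [0.63 0.   0.22] [ 3.38e+01 -1.00e-01  1.23e+02]
0.94 [0.6  0.   0.29] [ 2.790e+01 -1.000e-01  1.201e+02]
```

Request:
{"op": "servo_tool", "data": {"rows": [[[0,0.4,0],[0.5,0,0],1],[[0,0.2,0],[0.6,0,0],1],[[0,0.2,0],[0.6,0,0.08],1]]}}

```text
t: 24.1
position: [0.6539, 0.082, 0.1929]
orientation: [-0.09, 3.128, 0.0]
ft_force: [8.2, 0.6, -1.3]
finger_gap: 0.15
```

Run:
```python
from h import *
S=np.load('stage.npy')
where(S);goto(S,(78.3,-.1,121))
arc(0,np.arange(1.18,.5,-.12),np.array([.5,-.1,1.1]))
```

```text
t 24.1 grasp in frame mm [5.020e+01 1.000e-01 1.279e+02] F frame [ 8.25  0.16 -1.34] gap mm 14.0
shift cm [-2.88 -0.02  0.73] turn deg [-0.01  0.72  0.03]
1.18 [ 1.02 -0.02  0.26] [ 4.010e+01 -1.000e-01  1.252e+02]
1.06 [0.63 0.   0.21] [ 3.38e+01 -1.00e-01  1.23e+02]
0.94 [0.6  0.   0.29] [ 2.790e+01 -1.000e-01  1.201e+02]
0.82 [0.56 0.   0.36] [ 2.240e+01 -1.000e-01  1.164e+02]
0.7 [0.51 0.   0.42] [ 1.730e+01 -1.000e-01  1.121e+02]
0.58 [0.46 0.   0.48] [ 1.280e+01 -1.000e-01  1.073e+02]
```

Request:
{"op": "servo_tool", "data": {"rows": [[[0,0.4,0],[0.5,0,0.12],1],[[0,0.3,0],[0.5,0,0.15],1],[[0,0.2,0],[0.5,0,0.2],1]]}}

```text
t: 24.4
position: [0.6428, 0.0814, 0.1916]
orientation: [-0.09, 3.127, 0.001]
ft_force: [6.1, 0.7, 2.9]
finger_gap: 0.145
```

Run:
```python
from h import *
S=np.load('stage.npy')
where(S);goto(S,(78.3,-.1,121))
arc(0,np.arange(.94,.3,-.12),np.array([.5,-.1,1.1]))
```

```text
t 24.4 grasp in frame mm [ 39.2   0.2 126.6] F frame [6.09 0.38 2.86] gap mm 13.5
shift cm [-3.99 -0.03  0.61] turn deg [0.   0.76 0.04]
0.94 [ 1.13 -0.03  0.64] [ 2.790e+01 -1.000e-01  1.201e+02]
0.82 [0.56 0.   0.36] [ 2.240e+01 -1.000e-01  1.164e+02]
0.7 [0.51 0.   0.42] [ 1.730e+01 -1.000e-01  1.121e+02]
0.58 [0.46 0.   0.48] [ 1.280e+01 -1.000e-01  1.073e+02]
0.46 [0.4  0.   0.53] [ 8.900e+00 -1.000e-01  1.019e+02]
0.34 [0.33 0.   0.58] [ 5.6 -0.1 96.1]
```

Request:
{"op": "servo_tool", "data": {"rows": [[[0,0.4,0],[0.4,0,0.25],1],[[0,0.3,0],[0.4,0,0.25],1],[[0,0.2,0],[0.4,0,0.25],1]]}}

```text
t: 24.7
position: [0.6353, 0.0811, 0.1894]
orientation: [-0.09, 3.124, 0.001]
ft_force: [5.5, -0.2, 4.3]
finger_gap: 0.148
```

Run:
```python
from h import *
S=np.load('stage.npy')
where(S);goto(S,(78.3,-.1,121))
arc(0,np.arange(.82,.2,-.12),np.array([.5,-.1,1.1]))
```

```text
t 24.7 grasp in frame mm [ 31.9   0.3 124.4] F frame [ 5.5  -0.52  4.35] gap mm 13.8
shift cm [-4.74 -0.04  0.41] turn deg [0.01 0.91 0.04]
0.82 [ 0.96 -0.04  0.78] [ 2.240e+01 -1.000e-01  1.164e+02]
0.7 [0.51 0.   0.42] [ 1.730e+01 -1.000e-01  1.121e+02]
0.58 [0.46 0.   0.48] [ 1.280e+01 -1.000e-01  1.073e+02]
0.46 [0.4  0.   0.53] [ 8.900e+00 -1.000e-01  1.019e+02]
0.34 [0.33 0.   0.57] [ 5.6 -0.1 96.1]
0.22 [0.26 0.   0.61] [ 3.1 -0.1 90. ]
```

Request:
{"op": "servo_tool", "data": {"rows": [[[0,0.5,0],[0.35,0,0.4],1],[[0,0.4,0],[0.35,0,0.35],1],[[0,0.3,0],[0.35,0,0.35],1]]}}

```text
t: 25.0
position: [0.6287, 0.0808, 0.1854]
orientation: [-0.091, 3.13, 0.001]
ft_force: [-0.7, 0.7, 10.6]
finger_gap: 0.147
```

Run:
```python
from h import *
S=np.load('stage.npy')
where(S);goto(S,(78.3,-.1,121))
arc(0,np.arange(.7,.05,-.1),np.array([.5,-.1,1.1]))
```

```text
t 25.0 grasp in frame mm [ 24.9   0.3 120.4] F frame [-0.7  0.7 10.6] gap mm 13.7
shift cm [-5.41 -0.05 -0.  ] turn deg [0.   0.61 0.06]
0.7 [ 0.77 -0.04  0.82] [ 1.730e+01 -1.000e-01  1.121e+02]
0.6 [0.38 0.   0.4 ] [ 1.350e+01 -1.000e-01  1.081e+02]
0.5 [0.34 0.   0.43] [ 1.010e+01 -1.000e-01  1.037e+02]
0.4 [0.3  0.   0.47] [ 7.2 -0.1 99. ]
0.3 [0.25 0.   0.49] [ 4.7 -0.1 94.1]
0.2 [0.2  0.   0.52] [ 2.8 -0.1 88.9]
0.1 [0.15 0.   0.53] [ 1.4 -0.1 83.6]
```

Run:
```python
from h import *
arc(0,np.arange(.8,.05,-.1),np.array([-.4,.1,2.3]))
```

```text
0.8 [ 0.43 -0.02  0.34] [2.060e+01 1.000e-01 1.169e+02]
0.7 [0.42 0.   0.36] [1.640e+01 1.000e-01 1.133e+02]
0.6 [0.38 0.   0.4 ] [1.260e+01 1.000e-01 1.093e+02]
0.5 [0.34 0.   0.43] [9.200e+00 1.000e-01 1.049e+02]
0.4 [0.3  0.   0.47] [6.300e+00 1.000e-01 1.002e+02]
0.3 [0.25 0.   0.49] [ 3.8  0.1 95.3]
0.2 [0.2  0.   0.52] [ 1.9  0.1 90.1]
0.1 [0.15 0.   0.53] [ 0.5  0.1 84.8]
```

Request:
{"op": "servo_tool", "data": {"rows": [[[0,0.4,0],[0.45,0,0.3],1],[[0,0.3,0],[0.45,0,0.35],1]]}}

```text
t: 25.2
position: [0.6212, 0.0804, 0.181]
orientation: [-0.091, 3.135, 0.0]
ft_force: [1.6, -0.2, 3.6]
finger_gap: 0.149
```

Run:
```python
from h import *
S=np.load('stage.npy')
where(S);goto(S,(78.3,-.1,121))
arc(0,np.arange(.7,.05,-.1),np.array([-.4,.1,2.3]))
```

```text
t 25.2 grasp in frame mm [ 17.    0.4 116. ] F frame [ 1.61 -0.28  3.61] gap mm 13.9
shift cm [-6.16 -0.06 -0.47] turn deg [0.01 0.29 0.07]
0.7 [ 0.06 -0.03  0.27] [1.640e+01 1.000e-01 1.133e+02]
0.6 [0.38 0.   0.4 ] [1.260e+01 1.000e-01 1.093e+02]
0.5 [0.34 0.   0.44] [9.200e+00 1.000e-01 1.049e+02]
0.4 [0.3  0.   0.47] [6.300e+00 1.000e-01 1.002e+02]
0.3 [0.25 0.   0.49] [ 3.8  0.1 95.3]
0.2 [0.2  0.   0.52] [ 1.9  0.1 90.1]
0.1 [0.14 0.   0.53] [ 0.5  0.1 84.8]
```

Request:
{"op": "servo_tool", "data": {"rows": [[[0,0.2,0],[0.15,0,0.45],1],[[0,0.1,0],[0.3,0,0.45],1]]}}

```text
t: 25.4
position: [0.6153, 0.0801, 0.1734]
orientation: [0.091, -3.137, 0.0]
ft_force: [-1.9, 0.0, 5.4]
finger_gap: 0.148
```

Run:
```python
from h import *
S=np.load('stage.npy')
where(S);goto(S,(78.3,-.1,121))
arc(0,np.arange(.5,.05,-.1),np.array([-.4,.1,2.0]))
```

```text
t 25.4 grasp in frame mm [ 10.6   0.4 108.4] F frame [-1.91  0.11  5.42] gap mm 13.8
shift cm [-6.75 -0.06 -1.28] turn deg [ 0.   -0.17  0.09]
0.5 [ 0.14 -0.03  0.37] [9.200e+00 1.000e-01 1.046e+02]
0.4 [0.29 0.   0.47] [ 6.3  0.1 99.9]
0.3 [0.24 0.   0.5 ] [ 3.8  0.1 95. ]
0.2 [0.19 0.   0.52] [ 1.9  0.1 89.8]
0.1 [0.14 0.   0.54] [ 0.5  0.1 84.5]
```

Request:
{"op": "servo_tool", "data": {"rows": [[[0,-0.1,0],[0.15,0,0.4],1],[[0,0,0],[0.25,0,0.45],1]]}}

```text
t: 25.6
position: [0.6092, 0.0798, 0.1648]
orientation: [0.092, -3.135, 0.0]
ft_force: [0.1, -0.7, 2.2]
finger_gap: 0.148
```

Run:
```python
from h import *
S=np.load('stage.npy')
where(S);goto(S,(78.3,-.1,121))
arc(0,np.arange(.3,.05,-.1),np.array([0,.1,1.7]))
```

```text
t 25.6 grasp in frame mm [ 4.3  0.5 99.8] F frame [ 0.02 -0.66  2.17] gap mm 13.8
shift cm [-7.35 -0.07 -2.16] turn deg [-0.   -0.33  0.1 ]
0.3 [ 0.01 -0.04  0.51] [ 4.2  0.1 94.7]
0.2 [0.19 0.   0.52] [ 2.3  0.1 89.5]
0.1 [0.14 0.   0.54] [ 0.9  0.1 84.2]
```

Request:
{"op": "servo_tool", "data": {"rows": [[[0,-0.3,0],[0,0,0.45],1],[[0,0,0],[0.1,0,0.4],1]]}}

```text
t: 25.8
position: [0.6059, 0.0797, 0.1557]
orientation: [0.092, -3.134, 0.0]
ft_force: [0.6, -0.5, 2.8]
finger_gap: 0.144
```

Run:
```python
from h import *
S=np.load('stage.npy')
where(S);goto(S,(78.3,-.1,121))
arc(0,np.arange(.2,.05,-.05),np.array([.2,.1,1.5]))
p,d=manip.snapshot("scene");cv2.imwrite(f"pics/scene20.png",p[:,:,::-1]);where(S)
crop("pics/scene20.png","pics/w1.png",340,150,150,130,5)
```

```text
t 25.8 grasp in frame mm [ 1.   0.5 90.7] F frame [ 0.61 -0.52  2.83] gap mm 13.4
shift cm [-7.68 -0.08 -3.07] turn deg [-0.   -0.34  0.1 ]
0.2 [-0.15 -0.04  0.14] [ 2.5  0.1 89.3]
0.15 [0.08 0.   0.27] [ 1.7  0.1 86.7]
0.1 [0.06 0.   0.27] [ 1.1  0.1 84. ]
0.05 [0.05 0.   0.27] [ 0.6  0.1 81.2]
t 25.85 grasp in frame mm [ 0.5  0.5 89.9] F frame [-0.13 -0.17  0.39] gap mm 14.0
```

View pics/w1.png

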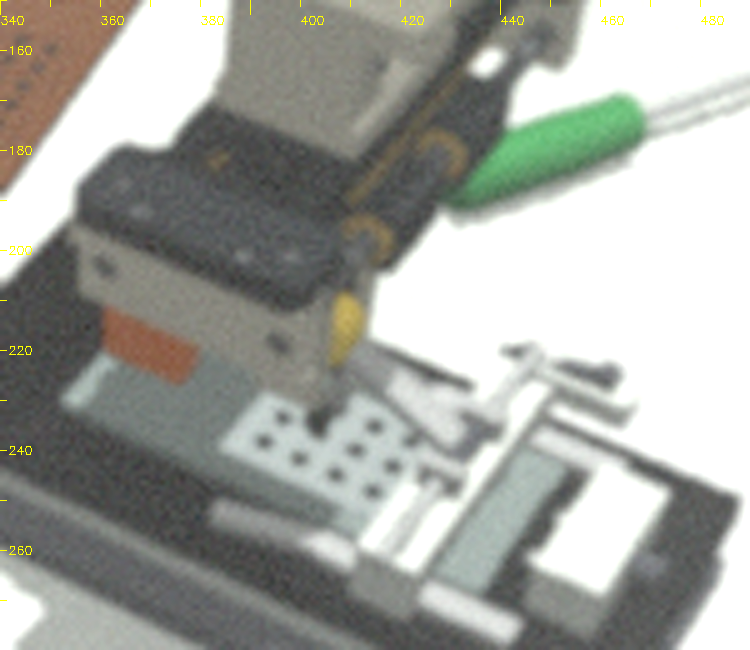

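Request:
{"op": "servo_tool", "data": {"rows": [[[0,-0.3,0],[-0.05,0,0.25],1],[[0,0,0],[0,0,0.1],1],[[0,0,0],[0,0,0],1]]}}

```text
t: 26.15
position: [0.604, 0.0795, 0.1499]
orientation: [0.091, -3.133, 0.0]
ft_force: [-0.2, -0.2, 1.0]
finger_gap: 0.148
```

Run:
```python
from h import *
S=np.load('stage.npy')
where(S);goto(S,(1,.1,82));print(manip.read_state()["wrist_torque"])
```

```text
t 26.15 grasp in frame mm [-1.   0.5 84.9] F frame [-0.26 -0.15  0.98] gap mm 13.7
shift cm [-0.16 -0.04  0.29] turn deg [-0.   -0.42  0.09]
[-0.00448501 -0.42954018 -0.116911  ]
```

Request:
{"op": "servo_tool", "data": {"rows": [[[0,-0.4,0],[-0.1,0,0.12],1],[[0,0,0],[0,0,0],1]]}}

```text
t: 26.35
position: [0.6035, 0.0795, 0.1479]
orientation: [0.091, -3.136, 0.0]
ft_force: [2.7, -1.1, -1.0]
finger_gap: 0.148
```

Run:
```python
from h import *
S=np.load('stage.npy')
where(S);goto(S,(1,.1,82));print(manip.read_state()["wrist_torque"])
p,d=manip.snapshot("scene");cv2.imwrite(f"pics/scene21.png",p[:,:,::-1]);where(S)
crop("pics/scene21.png","pics/x1.png",380,190,80,75,9)
```

```text
t 26.35 grasp in frame mm [-1.3  0.5 82.9] F frame [ 2.65 -1.23 -1.03] gap mm 13.8
shift cm [-0.2  -0.04  0.09] turn deg [ 0.   -0.27  0.09]
[ 0.04307405 -0.78003748 -0.15075994]
t 26.4 grasp in frame mm [-1.2  0.5 83. ] F frame [-1.59 -0.43 -1.46] gap mm 13.7
```

View pics/x1.png

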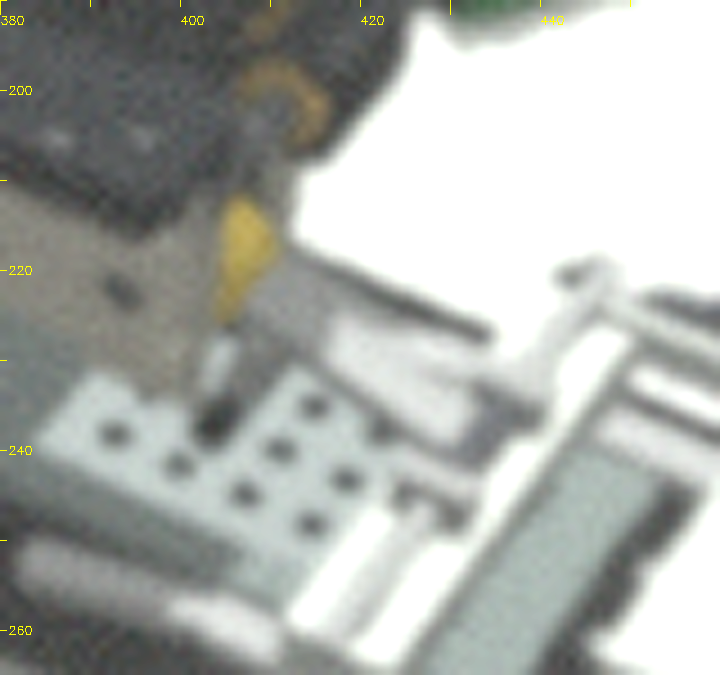

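Request:
{"op": "servo_tool", "data": {"rows": [[[0,-0.2,0],[0,0,0.1],1],[[0,0,0],[0,0,0],1]]}}

```text
t: 26.6
position: [0.6032, 0.0795, 0.1467]
orientation: [0.091, -3.138, 0.0]
ft_force: [-0.7, -0.7, 0.1]
finger_gap: 0.148
```

Run:
```python
from h import *
S=np.load('stage.npy')
where(S);print(manip.read_state()["wrist_torque"])
manip.snapshot("top");where(S)
```

```text
t 26.6 grasp in frame mm [-1.5  0.5 81.7] F frame [-0.69 -0.64  0.06] gap mm 13.8
[ 0.02407091 -0.10964647 -0.09207715]
t 26.65 grasp in frame mm [-1.5  0.5 81.8] F frame [-2.81 -1.77 -0.65] gap mm 13.7
```

Request:
{"op": "servo_tool", "data": {"rows": [[[0,0,0],[0,0,0.1],1],[[0,0,0],[0,0,0],1]]}}

```text
t: 26.85
position: [0.603, 0.0795, 0.1457]
orientation: [0.091, -3.137, 0.0]
ft_force: [-1.8, 0.0, 0.7]
finger_gap: 0.146
```

Run:
```python
from h import *
S=np.load('stage.npy')
where(S);print(manip.read_state()["wrist_torque"])
p,d=manip.snapshot("scene");cv2.imwrite(f"pics/scene22.png",p[:,:,::-1]);where(S)
crop("pics/scene22.png","pics/y1.png",380,190,80,75,9)
```

```text
t 26.85 grasp in frame mm [-1.8  0.5 80.7] F frame [-1.79  0.12  0.68] gap mm 13.6
[ 0.03134916  0.04170539 -0.11078064]
t 26.9 grasp in frame mm [-1.7  0.5 80.7] F frame [-2.52 -0.19  0.  ] gap mm 14.0
```

View pics/y1.png

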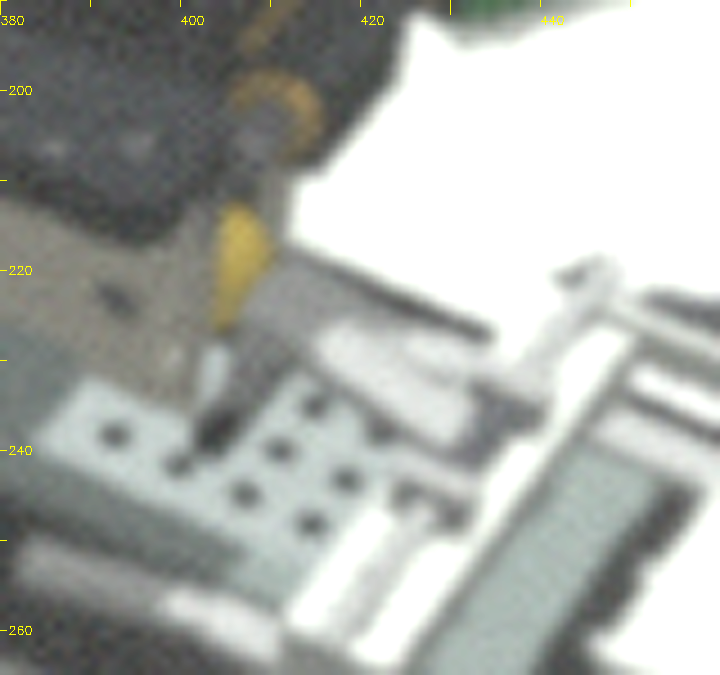

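Request:
{"op": "servo_tool", "data": {"rows": [[[0,0,0],[-0.1,0,0.1],1]]}}

```text
t: 27.0
position: [0.6032, 0.0795, 0.1445]
orientation: [0.091, -3.134, 0.0]
ft_force: [-10.7, -2.2, 2.6]
finger_gap: 0.148
```

Run:
```python
from h import *
S=np.load('stage.npy')
for i in range(3): where(S);print(manip.read_state()["wrist_torque"].round(2));manip.snapshot("top")
```

```text
t 27.0 grasp in frame mm [-1.8  0.5 79.5] F frame [-10.76  -1.54   2.62] gap mm 13.8
[-0.14  1.45 -0.15]
t 27.05 grasp in frame mm [-1.8  0.5 79.2] F frame [-6.65 -1.36  1.21] gap mm 14.1
[-0.14  0.88 -0.12]
t 27.1 grasp in frame mm [-1.8  0.5 79.2] F frame [-6.74 -1.01  2.13] gap mm 13.9
[-0.03  0.86 -0.14]
```

Request:
{"op": "servo_tool", "data": {"rows": [[[0,-0.3,0],[0.05,0,0.03],1]]}}

```text
t: 27.25
position: [0.6027, 0.0794, 0.1439]
orientation: [0.091, -3.14, 0.0]
ft_force: [-0.1, -1.4, -0.4]
finger_gap: 0.148
```

Run:
```python
from h import *
S=np.load('stage.npy')
for i in range(3): where(S);print(manip.read_state()["wrist_torque"].round(2));p,d=manip.snapshot("scene")
cv2.imwrite(f"pics/scene23.png",p[:,:,::-1])
crop("pics/scene23.png","pics/z1.png",380,190,80,75,9)
```

```text
t 27.25 grasp in frame mm [-1.9  0.5 78.9] F frame [-0.18 -1.4  -0.38] gap mm 13.7
[ 0.05 -0.36 -0.15]
t 27.3 grasp in frame mm [-1.9  0.5 78.8] F frame [-1.9  -0.81  1.07] gap mm 13.3
[-0.01  0.11 -0.17]
t 27.35 grasp in frame mm [-1.9  0.5 78.9] F frame [-2.61 -0.23  0.37] gap mm 13.8
[-0.02  0.15 -0.12]
```

View pics/z1.png

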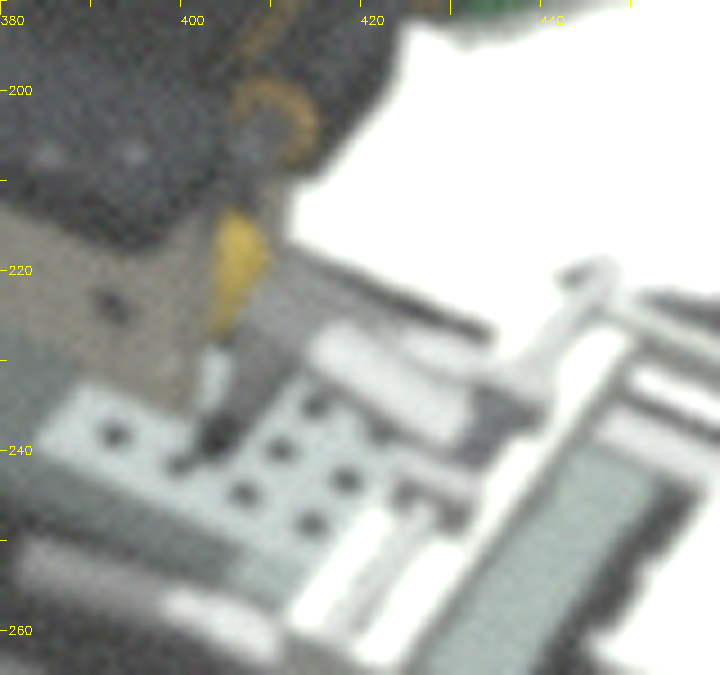

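Request:
{"op": "servo_tool", "data": {"rows": [[[0,0,0],[0,0,0.12],1]]}}

```text
t: 27.5
position: [0.6026, 0.0795, 0.1428]
orientation: [0.091, -3.139, 0.0]
ft_force: [-5.1, -1.4, 1.2]
finger_gap: 0.147
```

Run:
```python
from h import *
S=np.load('stage.npy')
for i in range(3): where(S);print(manip.read_state()["wrist_torque"].round(2));p,d=manip.snapshot("scene")
cv2.imwrite(f"pics/scene24.png",p[:,:,::-1])
crop("pics/scene24.png","pics/za1.png",380,190,80,75,9)
```

```text
t 27.5 grasp in frame mm [-2.   0.5 77.8] F frame [-5.14 -1.16  1.21] gap mm 13.6
[-0.03  0.5  -0.12]
t 27.55 grasp in frame mm [-2.1  0.5 77.5] F frame [-3.73 -0.65  0.84] gap mm 13.7
[-0.01  0.36 -0.12]
t 27.6 grasp in frame mm [-2.1  0.5 77.6] F frame [-3.39 -1.27 -0.08] gap mm 13.8
[-0.02  0.41 -0.13]
```

View pics/za1.png

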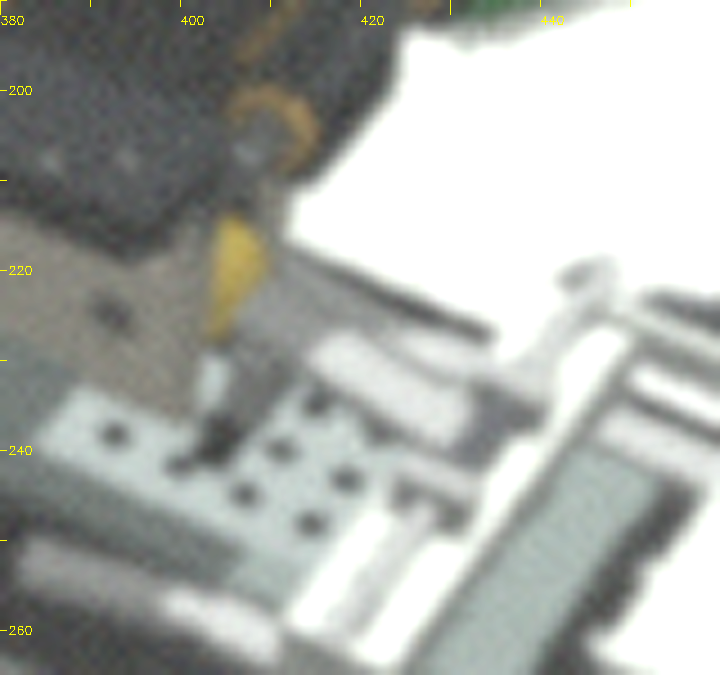

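Request:
{"op": "servo_tool", "data": {"rows": [[[0,0,0],[0.03,0,0.12],1]]}}

```text
t: 27.75
position: [0.6023, 0.0794, 0.1415]
orientation: [0.091, -3.139, -0.0]
ft_force: [-2.5, -0.8, -0.3]
finger_gap: 0.148
```

Run:
```python
from h import *
S=np.load('stage.npy')
for i in range(3): where(S);print(manip.read_state()["wrist_torque"].round(2));p,d=manip.snapshot("scene")
cv2.imwrite(f"pics/scene25.png",p[:,:,::-1])
ims=[]
for f in ("scene2","scene12","scene22","scene23","scene24","scene25"):
    im=cv2.imread(f"pics/{f}.png")[205:250,395:425];ims.append(cv2.resize(im,None,fx=8,fy=8,interpolation=cv2.INTER_CUBIC)[:, :])
im0=cv2.imread("pics/scene0.png")[205:250,395:425];ims[0]=cv2.resize(im0,None,fx=8,fy=8,interpolation=cv2.INTER_CUBIC)
ims.pop(1)
m=np.hstack(ims)[:, :]
m=cv2.resize(m,(800,int(m.shape[0]*800/m.shape[1])))
for r in range(205,250,5):cv2.line(m,(0,int((r-205)/45*m.shape[0])),(800,int((r-205)/45*m.shape[0])),(0,255,255),1)
cv2.imwrite("pics/zb.png",np.clip(m*1.4,0,255).astype(np.uint8))
```

```text
t 27.75 grasp in frame mm [-2.3  0.5 76.5] F frame [-2.5  -0.68 -0.3 ] gap mm 13.7
[-0.04  0.17 -0.11]
t 27.8 grasp in frame mm [-2.3  0.5 76.2] F frame [-3.13 -0.79  0.34] gap mm 13.5
[-0.08  0.17 -0.11]
t 27.85 grasp in frame mm [-2.3  0.5 76.3] F frame [-3.31 -1.79 -0.2 ] gap mm 13.4
[-0.09  0.21 -0.15]
```

View pics/zb.png

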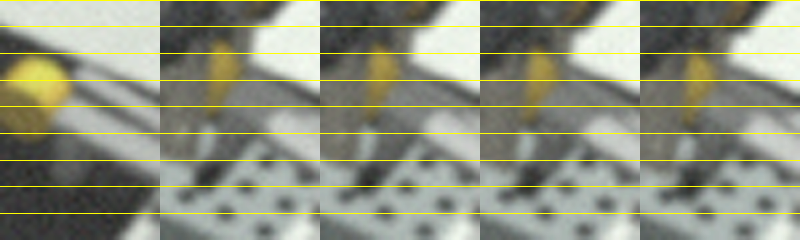

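Request:
{"op": "servo_tool", "data": {"rows": [[[0,0,0],[0.03,0,0.15],1]]}}

```text
t: 28.0
position: [0.6021, 0.0794, 0.14]
orientation: [0.091, -3.139, -0.0]
ft_force: [-7.2, -1.0, 14.1]
finger_gap: 0.148
```

Run:
```python
from h import *
S=np.load('stage.npy')
for i in range(3): where(S);print(manip.read_state()["wrist_torque"].round(2));p,d=manip.snapshot("scene")
cv2.imwrite(f"pics/scene26.png",p[:,:,::-1])
crop("pics/scene26.png","pics/zc1.png",380,190,80,75,9)
```

```text
t 28.0 grasp in frame mm [-2.5  0.5 75. ] F frame [-7.28 -0.63 14.15] gap mm 13.7
[-0.1   0.85 -0.13]
t 28.05 grasp in frame mm [-2.5  0.5 75.1] F frame [-5.09 -0.71  4.06] gap mm 13.9
[-0.07  0.53 -0.08]
t 28.1 grasp in frame mm [-2.5  0.5 75.1] F frame [-4.18 -0.45  2.99] gap mm 14.1
[-0.06  0.47 -0.18]
```

View pics/zc1.png

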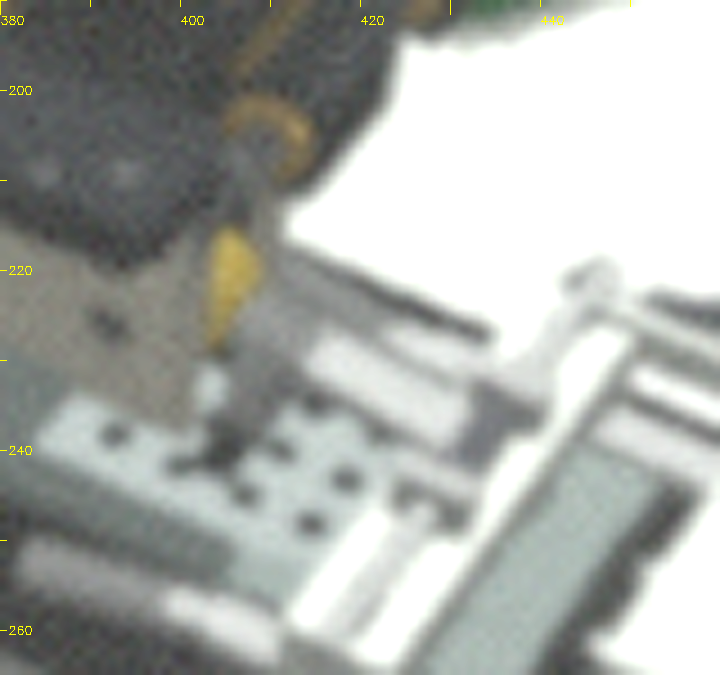

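Fz jumped to +14 N for a moment and settled near +3 N, so the roller is now on the plate. I'll release the knob.

Request:
{"op": "servo_tool", "data": {"rows": [[[0,0,0],[0,0,0],0.6],[[0,0,0],[0,0,0],0.4],[[0,0,0],[0,0,0],0.1],[[0,0,0],[0,0,0],0.1],[[0,0,0],[0,0,0],0.1]]}}

```text
t: 28.65
position: [0.6033, 0.0797, 0.1403]
orientation: [-0.092, 3.137, 0.0]
ft_force: [-0.4, 0.1, 1.1]
finger_gap: 0.44
```

Run:
```python
from h import *
S=np.load('stage.npy')
where(S)
p,d=manip.snapshot("scene");cv2.imwrite(f"pics/scene27.png",p[:,:,::-1])
crop("pics/scene27.png","pics/zd1.png",340,170,150,120,5)
```

```text
t 28.65 grasp in frame mm [-1.   0.7 75.3] F frame [-0.35  0.15  1.1 ] gap mm 40.9
```

View pics/zd1.png

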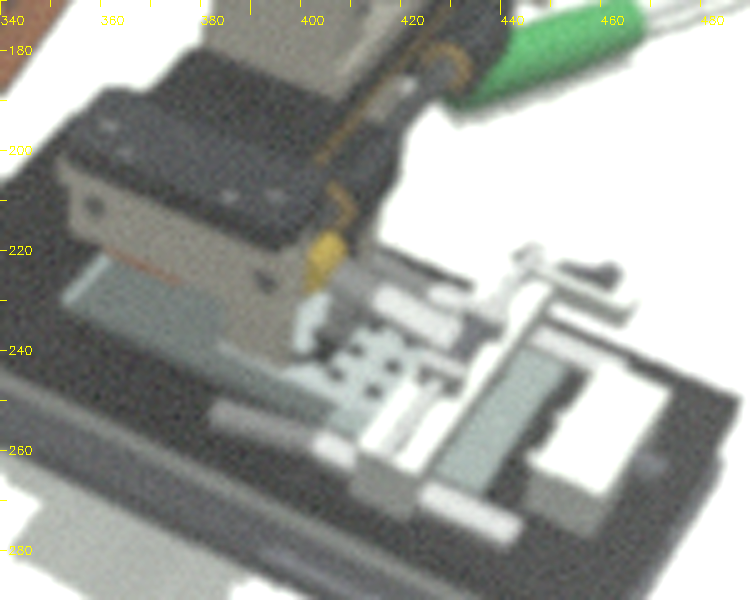

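Request:
{"op": "servo_tool", "data": {"rows": [[[0,0,0],[0,0,-1],0.1],[[0,0,0],[0,0,-3],0.1],[[0,0,0],[0,0,-4],0.1],[[0,0,0],[0,0,-4],0.1],[[0,0,0],[0,4,-3],0.1],[[0,0,0],[3,4,0],0.1],[[0,0,0],[3,4,0],0.1],[[0,0,0],[3,4,0],0.1]]}}

```text
t: 29.5
position: [0.5046, 0.2332, 0.3009]
orientation: [-0.08, 3.132, 0.003]
ft_force: [0.6, 0.4, -0.1]
finger_gap: 0.45
```

Request:
{"op": "servo_tool", "data": {"rows": [[[0,0,0],[3,4,0],0.1],[[0,0,0],[3,4,0],0.1],[[0,0,0],[3,4,0],0.1],[[0,0,0],[0,0,0],0.1],[[0,0,0],[0,0,0],0.1]]}}

```text
t: 30.0
position: [0.4038, 0.3517, 0.3051]
orientation: [-0.089, 3.128, 0.009]
ft_force: [0.1, 0.2, 0.9]
finger_gap: 0.451
```

Run:
```python
from h import *
S=np.load('stage.npy')
where(S)
for n in("scene","top"):
    p,d=manip.snapshot(n);cv2.imwrite(f"pics/{n}28.png",p[:,:,::-1])
crop("pics/scene28.png","pics/ze1.png",340,180,150,110,5)
crop("pics/top28.png","pics/ze2.png",195,110,90,170,3)
crop("pics/top28.png","pics/ze3.png",200,120,80,80,8)
```

```text
t 30.0 grasp in frame mm [-184.2  283.9  240.1] F frame [0.07 0.18 0.93] gap mm 41.9
```

View pics/ze1.png

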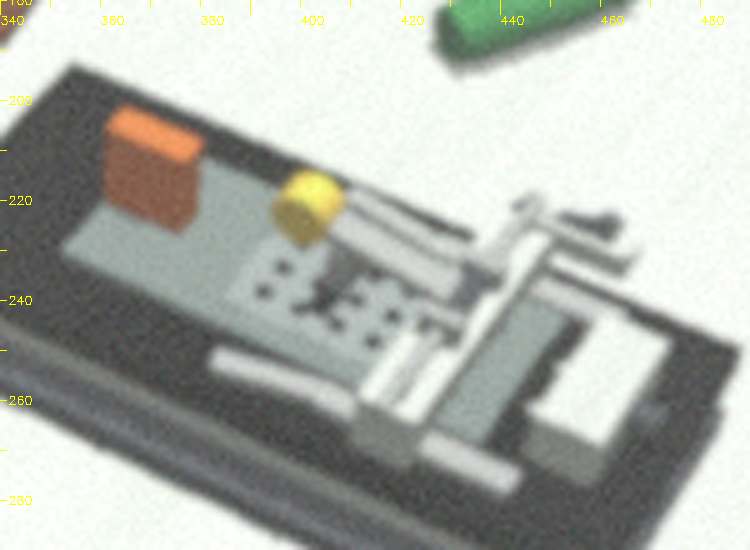

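View pics/ze3.png

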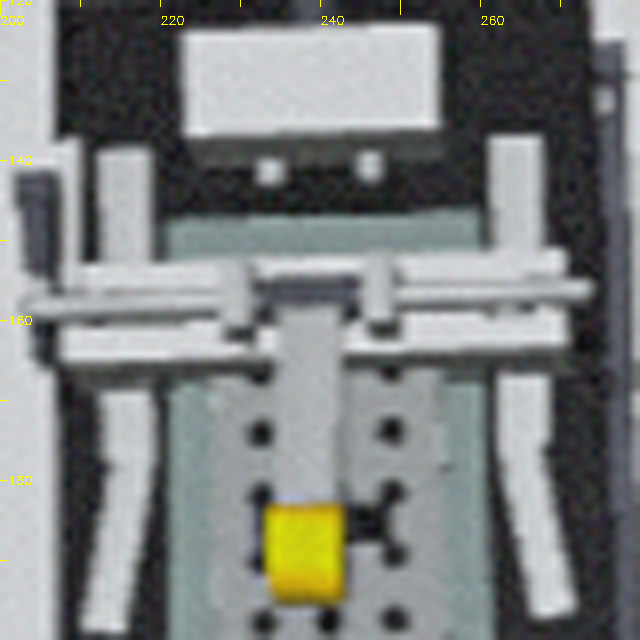

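View pics/ze2.png

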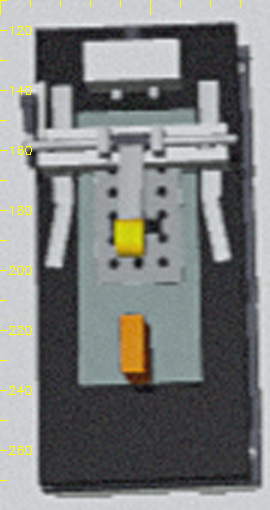

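Run:
```python
from h import *
S=np.load('stage.npy')
c,s=np.cos(S[2]),np.sin(S[2])
def st(P): d=P-np.array([S[0],S[1],0]);return (np.array([c*d[0]+s*d[1],-s*d[0]+c*d[1],d[2]])*1000).round(1)
print("nose",st(atz("top",(200+165/8,120+214/8),.0475)),st(atz("top",(200+480/8,120+206/8),.0475)))
print("knob",[st(x) for x in [tri((340+307/5,180+208/5),(200+305/8,120+553/8))[0]]])
for n,x0,y0,w_,h_ in(("top28",215,130,55,30),("top12",215,130,55,30),("scene28",425,235,45,45),("scene0",425,235,45,45)):
    im=cv2.imread(f"pics/{n}.png")[y0:y0+h_,x0:x0+w_].astype(float)
    im=np.clip((im-15)*3.5,0,255).astype(np.uint8)
    im=cv2.resize(im,(int(380),int(380*h_/w_)),interpolation=cv2.INTER_CUBIC);cv2.imwrite(f"pics/zz_{n}.png",im)
a=np.hstack([cv2.imread("pics/zz_top28.png"),cv2.imread("pics/zz_top12.png")])
b=np.hstack([cv2.imread("pics/zz_scene28.png"),cv2.imread("pics/zz_scene0.png")])
cv2.imwrite("pics/zz.png",np.vstack([a,b]))
```

```text
nose [80.5 31.5 47.5] [ 80.3 -32.2  47.5]
knob [array([ 0.6,  0.4, 79.5])]
```

View pics/zz.png

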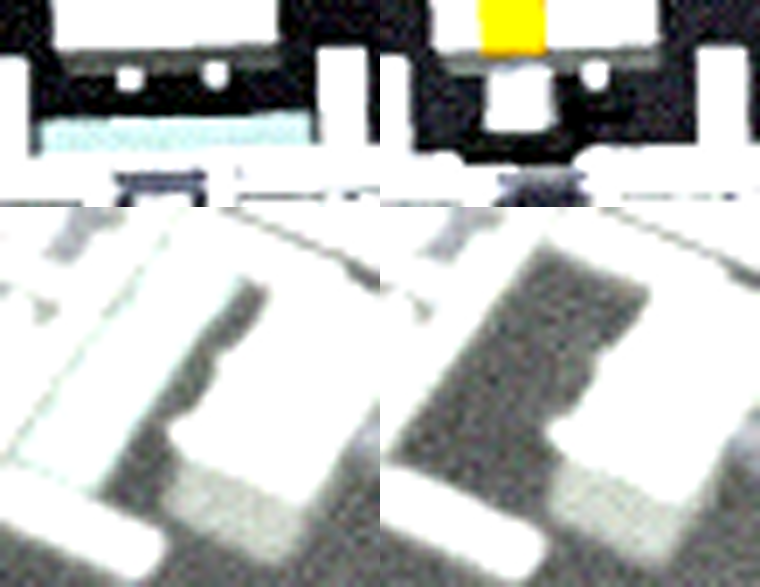

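```bash
python3 -c "
from workcell import manip
print(manip.job_done())"
```

```text
the job is handed in; nothing more can be done
None
```

The target with the orange handle is loaded in the stage and clipped. I handed the job in at about 30 s of the 72 s allowed.

**What I did**
- **Clip opened:** I swung it up by the knob. After release it stayed open by itself.
- **Target loaded:** I slid the grey plate with the orange handle along the floor and under the bridge.
- **Stop felt:** The plate met the sprung stop and I felt it give. The steady push rose from about 4.9 to 6.9 N over the last 0.5 mm.
- **Released gently:** I eased back to about 3.6 N and let go.
- **Clip lowered:** I held the knob all the way down the arc until the roller pressed on the plate, then opened the fingers.

**Last checks**
- **Position:** The plate lies flat under the bridge, with its nose at stage x of about 80.4 mm, centred to within about 0.5 mm.
- **Knob:** It measures 79.5 mm high uncorrected. Adding the cameras' low bias of about 2 to 3 mm puts it near where a clip resting on a target should be, about 81 mm.
- **Surroundings:** The arm is well clear. I never went near the blue-handled target, but I did not measure it again at the end.

**What went less well**
- **Nose lifted on entry:** The plate tipped about 5° nose-up (roughly 9 mm) because I pressed the overhanging handle too low. I levelled it, let go, checked it lay flat and gripped it again.
- **First push too hard:** The first push on the stop peaked at 14.6 N and was still about 10 N afterwards. That includes friction, but it is above the stop's 9 N bottoming force.
- **Clip contact:** The wrist force read 14 N for a moment when the roller touched the plate.
- **Not confirmed by eye:** The black rubber stop cannot be told from the black floor in the pictures. That the nose still touches it rests on the forces and the measured position.

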